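Pack the cookie stamps in their tin and clip it shut

ROBOT

A 7-joint arm with a two-finger parallel gripper is mounted at the origin on the work surface. World frame = base frame: x ahead of the robot, y to its left, z up, the work surface at z = 0. Lengths are in m, angles in rad, forces in N, time in s.
With the tool pointing down it reaches from about 0.425 to 0.875 m from the base axis. Payload 4.7 kg.
Tool frame: the origin (TCP) lies at the very end of the fingers, on their centre line; the grasp point (between the pads) lies 19 mm behind it (grip_point_offset is the distance from the TCP to the grasp point, in m); x points along the fingers, z is the direction in which the jaws open and shut, and the axes are right-handed (so a half turn about x gives the same grasp; the last joint's range is limited). The gripper opens to 87 mm and grips with 3 to 60 N. Pads are 19 mm wide; open, the fingers measure 117 mm over their backs; the gripper's body (75 mm by 190 mm) begins 51 mm behind the grasp point.
Start: joints at [1.298, 0.321, -0.07, 1.45, 0.023, 1.371, -0.057], TCP at [0.184, -0.623, 0.223] pointing down, gripper open.
Joint ranges: [-2.86, 2.86], [-0.3, 2.09], [-1.38, 1.24], [0.06, 2.45], [-1.56, 4.7], [0.09, 2.05], [-2.69, 2.69]. Speed limits (rad/s): [2.57, 2.57, 3.14, 3.14, 3.14, 3.14, 3.14].

INTERFACE

Orientations are given as a rotation vector (axis times angle).
In Python, from bench import get_state, get_image, calibration, close_job, grip_point_offset gives the robot as it stands.
- The arm moves only by the tool play_rows, never from a script. Its argument "targets" is a list of rows, each an object with "claw": the closure, from 0 (fully open) to 1 (shut); "linear": the shift along the tool's x, y, z as a fraction of full scale, a list of three; "rotation": the turn, a rotation vector about the tool's x, y, z as a fraction of full scale, a list of three. In form: [{"claw": claw, "linear": [x, y, z], "rotation": [wx, wy, wz]}, ...]. A call has 1 to 10 rows; each row shifts and turns the pose as measured when the row begins, along the tool's axes as they then stand; what a row does not reach is not made up. Full scale, the value 1, is 2.5 cm for a shift and 90 degrees for a turn. A row lasts 1/12 s, in which the tool goes at most 41.7 mm and 7.16 degrees, less where a joint would pass 70% of its speed; a pose out of reach is approached as far as the arm can. A call with a number of a shift or a turn outside -1 to 1 is refused whole. A call with a gripper value outside its range is refused whole. The fingers move at their own pace and stop on an object; "newtons" is the grip in N (left out, the last holds). Time passes only in rows, so rows that do not move let the fingers close. It gives the time, the measured TCP pose, the force and the opening at its end, in the units of the state.
- get_state(): the state, without advancing time (a new reading comes with each control period).
- get_image(name): name is "scene" or "top" or "wrist"; returns the picture (480x640x3 uint8, blue, green, red); there is no depth.
- calibration(name): a dict with "fx", "fy", "cx", "cy" (pixels), "rvec" (rotation vector, rad) and "tvec" (3), from world to camera coordinates, as OpenCV has them; the wrist camera has in their place "hand_eye" (4x4, takes a point from camera to tool coordinates, whose origin is the TCP and whose axes are the tool frame's). Camera axes: x right, y down, z forward; pixel columns grow to the right and rows downward; lengths in m; the calibration is good to about 2 mm. The wrist camera is an equidistant fisheye: a pixel r from the principal point sees the ray r / f radians off the axis. A picture is of the moment at which its call begins: read the wrist's pose just before it. calibration takes no time and is no camera call.
- close_job(): hands the job in, once; it reports no verdict.
The state is a dict: "time": time; "joint_positions": joint angles; "qd": joint speeds; "joint_torque": joint torques, N m; "position": TCP position; "tool_rot": TCP orientation; "ft_force": force on the tool from outside, world axes, zero at the start; "torque": the same for the moment, N m; "grip_width": opening from 0.0 (shut) to 1.0 (fully open).
Only numpy, scipy, OpenCV 4.12 (cv2) and the standard library are available. Lean on these libraries where they do the work, as an engineer would, in place of code of your own. Each camera call takes 0.05 s, during which the arm holds its last target. There are 200 camera calls.

TASK

Put all the cookie stamps away in the round tin: standing handle up on its floor in a single close-packed layer, one in the middle and the others in a ring around it. Then put the wooden lid on so that it sits fully home, and swing the tin's clip over and down onto it. Leave the creamer, ramekin and timer standing where they are.

Things in the scene. Friction and masses are not known exactly. Their poses are not given: they have to be found in the camera images.
- tin: Round open steel tin, fixed to the counter. Outer diameter 200, inner diameter 194, floor 4 thick, rim 58 above the counter. Origin: centre of its underside, z up. Its hinged clip is on its -x side (bracket 99 to 121 mm out from the centre, up to 71 mm high).
- clip (a joint): Hold-down clip, a flat steel bar 48 long, 30 wide, 6 thick, hinged on the tin. 0 rad = closed: level, pointing inward (tin +x) over the lid's edge, 0.5 mm above a seated lid's flange. Grows as it swings up and outward: 1.57 upright, stop at 2.6; starts at 1.9 to 2.4. Weak friction (0.04 N m) holds it where it is left. A push closes it.
- clip_hinge (a point): Middle of the clip's hinge axis: in the tin's frame at x -116, y 0, z 67.5 mm; the axis runs along the tin's y.
- clip_tip (a point): Middle of the free end of the clip bar, 48 mm from the hinge axis.
- lid: Round wooden lid of the tin, starting flat on the counter, knob up, about 0.3 kg. From its underside: a tapered plug 8 deep (diameter 176 at the bottom, 186 above), a flange of diameter 210 from 8 to 14, then a central upright knob of diameter 24 from 14 to 44. Origin: centre of its underside, z up. Seated, its origin is 50 mm above the tin's.
- stamp1: Cookie stamp, loose, about 70 g: terracotta disc of diameter 60, 12 thick (edges bevelled 2 to 3), with a central upright wooden handle of diameter 22 from 12 to 42 mm. Origin: centre of its underside, z up. All the stamps are alike; 5 to 7 of them are present.
- stamp2: Cookie stamp, loose, about 70 g: terracotta disc of diameter 60, 12 thick (edges bevelled 2 to 3), with a central upright wooden handle of diameter 22 from 12 to 42 mm. Origin: centre of its underside, z up. All the stamps are alike; 5 to 7 of them are present.
- stamp3: Cookie stamp, loose, about 70 g: terracotta disc of diameter 60, 12 thick (edges bevelled 2 to 3), with a central upright wooden handle of diameter 22 from 12 to 42 mm. Origin: centre of its underside, z up. All the stamps are alike; 5 to 7 of them are present.
- stamp4: Cookie stamp, loose, about 70 g: terracotta disc of diameter 60, 12 thick (edges bevelled 2 to 3), with a central upright wooden handle of diameter 22 from 12 to 42 mm. Origin: centre of its underside, z up. All the stamps are alike; 5 to 7 of them are present.
- stamp5: Cookie stamp, loose, about 70 g: terracotta disc of diameter 60, 12 thick (edges bevelled 2 to 3), with a central upright wooden handle of diameter 22 from 12 to 42 mm. Origin: centre of its underside, z up. All the stamps are alike; 5 to 7 of them are present.
- stamp6: Cookie stamp, loose, about 70 g: terracotta disc of diameter 60, 12 thick (edges bevelled 2 to 3), with a central upright wooden handle of diameter 22 from 12 to 42 mm. Origin: centre of its underside, z up. All the stamps are alike; 5 to 7 of them are present.
- stamp7: Cookie stamp, loose, about 70 g: terracotta disc of diameter 60, 12 thick (edges bevelled 2 to 3), with a central upright wooden handle of diameter 22 from 12 to 42 mm. Origin: centre of its underside, z up. All the stamps are alike; 5 to 7 of them are present.
- creamer: White ceramic creamer with a small handle, 66 across, 74 high; loose bystander. Origin: centre of its underside.
- ramekin: Glass ramekin, an open bowl 72 across, 42 high; loose bystander. Origin: centre of its underside.
- timer: White plastic kitchen timer, diameter 72, 38 high, with a bar-shaped dial; loose bystander. Origin: centre of its underside.
Things that resemble listed ones, but are neither listed nor needed, are in the scene too. What is shaped like the stamp2 but blue or red is not meant.

How it is judged:
On the way, in this order (a step that is already met when the one before it is completed fails the run):
1. all the stamps that are present stand flat on the tin's floor, one of them in the middle (horizontal distance between each of stamp1, stamp2, stamp3, stamp4, stamp5, stamp6, stamp7 and tin below 0.071 m and z of stamp1 in the frame of tin between 0.001 and 0.008 m and angle between each of stamp1, stamp2, stamp3, stamp4, stamp5, stamp6, stamp7's own z axis and vertical below 0.12 rad and z of stamp2 in the frame of tin between 0.001 and 0.008 m and z of stamp3 in the frame of tin between 0.001 and 0.008 m and z of stamp4 in the frame of tin between 0.001 and 0.008 m and z of stamp5 in the frame of tin between 0.001 and 0.008 m and z of stamp6 in the frame of tin between 0.001 and 0.008 m and z of stamp7 in the frame of tin between 0.001 and 0.008 m and horizontal distance between any of stamp1, stamp2, stamp3, stamp4, stamp5, stamp6, stamp7 and tin below 0.015 m), for 0.3 s.
2. the lid is seated on the tin (horizontal distance between lid and tin below 0.008 m and z of lid in the frame of tin between 0.046 and 0.053 m and angle between lid's own z axis and vertical below 0.04 rad), for 0.3 s.
3. the clip is down over the lid (all of step 2 and value of joint clip below 0.1 rad), for 0.3 s.
At the end, for the whole second after the job is handed in: Every stamp present stands upright on the tin's floor (origin 1 to 8 mm above the tin's, within 71 mm of its centre; one within 15 mm when packing is completed); lid at rest, level within 0.04 rad, centred within 8 mm, origin 46 to 53 mm above the tin's; clip below 0.1 rad (all of step 3 and horizontal distance between each of stamp1, stamp2, stamp3, stamp4, stamp5, stamp6, stamp7 and tin below 0.071 m and z of stamp1 in the frame of tin between 0.001 and 0.008 m and angle between each of stamp1, stamp2, stamp3, stamp4, stamp5, stamp6, stamp7's own z axis and vertical below 0.12 rad and z of stamp2 in the frame of tin between 0.001 and 0.008 m and z of stamp3 in the frame of tin between 0.001 and 0.008 m and z of stamp4 in the frame of tin between 0.001 and 0.008 m and z of stamp5 in the frame of tin between 0.001 and 0.008 m and z of stamp6 in the frame of tin between 0.001 and 0.008 m and z of stamp7 in the frame of tin between 0.001 and 0.008 m and linear speed of lid below 0.02 m/s); the robot touches nothing.
It fails at once if the creamer is pushed more than 50 mm or tipped over (distance of creamer from where it was at the start of the episode above 0.05 m or angle between creamer's own z axis and vertical above 0.5 rad).
It fails at once if the ramekin is pushed more than 50 mm or tipped over (distance of ramekin from where it was at the start of the episode above 0.05 m or angle between ramekin's own z axis and vertical above 0.5 rad).
It fails at once if the timer is pushed more than 50 mm or tipped over (distance of timer from where it was at the start of the episode above 0.05 m or angle between timer's own z axis and vertical above 0.5 rad).
Of stamp1, stamp2, stamp3, stamp4, stamp5, stamp6, stamp7 only 5 to 7 are there at a start; the rules pass over those that are not, and their reading is None.
At some moment in a run one of stamp1, stamp2, stamp3, stamp4, stamp5, stamp6, stamp7, lid may be knocked a few centimetres aside while the robot is not near it.
It also fails if it takes over 210 s, if anything falls off the work surface, if the arm or the gripper's body presses on something with over 40 N, if the wrist force passes 120 N, or if a joint passes its speed limit or range.

## Working session

There is one attempt and no reset: what is moved stays moved. The work goes in short steps, Python scripts to look and compute and a tool call to move; the robot and the scene stay as the last step left them, time stands still between calls to the robot, and variables do not carry over. Pictures are saved under pics/ and viewed, about 12 in all and at most 16, crops included, and the job is handed in when it is done.

Besides the shell and the picture viewer there is one more tool, called after "Emit:" by a JSON object that holds its "fn" and its "kwargs", one argument or row to a line. play_rows: Moves the arm, as the interface text tells. Shift numbers are shares of 2.5 cm and turn numbers shares of 90 degrees, none past 1 either way. Its arguments: {"type":"object","properties":{"targets":{"type":"array"},"newtons":{"type":"number"}},"required":["targets"]}

```bash
mkdir -p pics; ls; python3 - <<'E'
from bench import *
import cv2
print(get_state())
for n in ("scene","top","wrist"):
    print(n,calibration(n))
for n in ("scene","top"):
    cv2.imwrite(f"pics/{n}0.png",get_image(n))
print(grip_point_offset)
E
```

```text
pics
{'time': 0.0, 'joint_positions': array([ 1.29809463,  0.32183334, -0.07010083,  1.4516815 ,  0.02259354,
        1.37080426, -0.05686505]), 'qd': array([ 0.00018498, -0.00071494,  0.00016171,  0.00023045,  0.00020892,
       -0.00078101, -0.00056866]), 'joint_torque': array([-7.59193881e-04, -4.91289139e+01, -4.04056907e-01, -3.12527740e+01,
       -6.39858632e-02,  4.37482435e-02,  1.63453824e-04]), 'position': array([ 0.18368069, -0.62292221,  0.22145167]), 'tool_rot': array([ 0.99645506,  1.33300986, -0.99464321]), 'ft_force': array([ 0.36355436, -0.17256869, -0.6402171 ]), 'torque': array([ 0.04778865, -0.00017946,  0.01713825]), 'grip_width': 0.9985010728814924}
scene {'fx': 524.282219961717, 'fy': 524.282219961717, 'cx': 318.24606579931606, 'cy': 231.79910948683414, 'rvec': array([ 1.2718655 ,  2.29773477, -0.90416536]), 'tvec': array([ 0.32974101, -0.29477275,  1.52202062])}
top {'fx': 454.64569913166173, 'fy': 454.64569913166173, 'cx': 314.23995605963853, 'cy': 237.1560196336, 'rvec': array([ 2.17820783, -2.00721593,  0.23453531]), 'tvec': array([-0.05927721,  0.59663486,  0.94390061])}
wrist {'fx': 371.64829954431775, 'fy': 371.64829954431775, 'cx': 324.80725902626875, 'cy': 236.9740818367241, 'hand_eye': array([[ 8.10843063e-04, -3.04648713e-01,  9.52464437e-01,
        -1.63473812e-01],
       [-6.43107648e-04, -9.52464712e-01, -3.04648254e-01,
         8.39703892e-02],
       [ 9.99999464e-01, -3.65515241e-04, -9.68221322e-04,
         2.36000342e-04],
       [ 0.00000000e+00,  0.00000000e+00,  0.00000000e+00,
         1.00000000e+00]])}
0.0187
```

View pics/top0.png

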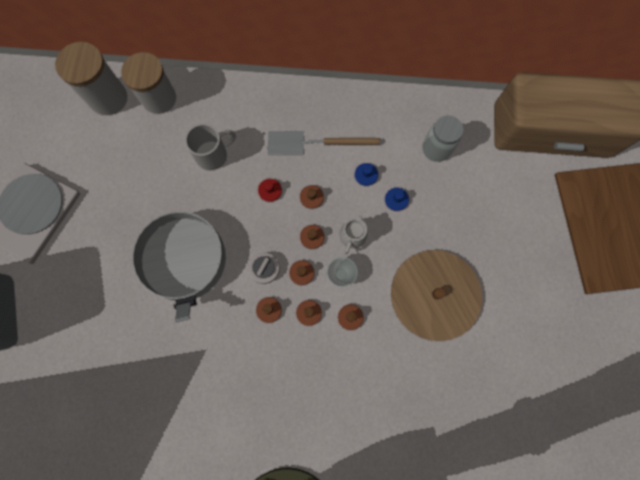

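View pics/scene0.png

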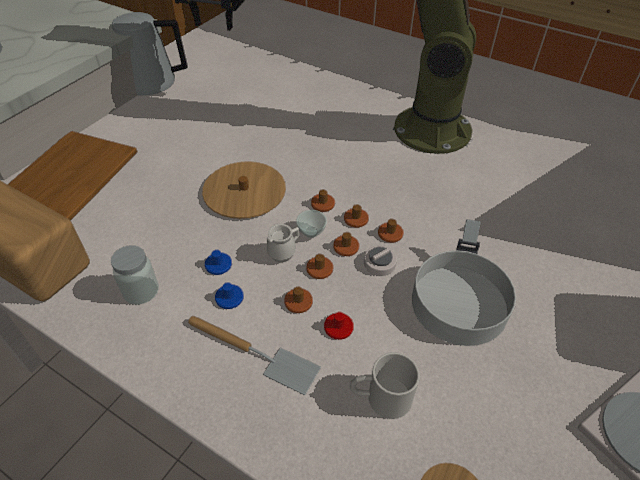

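```bash
cat > h.py <<'E'
from bench import *
import numpy as np, cv2
from scipy.spatial.transform import Rotation as R
def ray(name,uv,st=None):
    c=calibration(name); uv=np.asarray(uv,float)
    if name=="wrist":
        d=(uv-[c['cx'],c['cy']])/c['fx']; r=np.hypot(*d)
        v=np.array([*(d/max(r,1e-9)*np.sin(r)),np.cos(r)])
        T=np.asarray(c['hand_eye']); Q=R.from_rotvec(st['tool_rot']).as_matrix()
        return Q@T[:3,3]+st['position'], Q@T[:3,:3]@v
    M=cv2.Rodrigues(c['rvec'])[0]
    return -M.T@c['tvec'], M.T@np.array([(uv[0]-c['cx'])/c['fx'],(uv[1]-c['cy'])/c['fy'],1])
def plane(name,uv,z,st=None):
    o,d=ray(name,uv,st); return (o+d*(z-o[2])/d[2])[:2]
def proj(name,p,st=None):
    c=calibration(name)
    if name=="wrist":
        Q=R.from_rotvec(st['tool_rot']).as_matrix(); T=np.asarray(c['hand_eye'])
        v=T[:3,:3].T@(Q.T@(np.asarray(p)-st['position'])-T[:3,3])
        th=np.arctan2(np.hypot(v[0],v[1]),v[2]); u=v[:2]/np.hypot(v[0],v[1])*th*c['fx']
        return u+[c['cx'],c['cy']]
    return cv2.projectPoints(np.array([p],float),c['rvec'],c['tvec'],np.array([[c['fx'],0,c['cx']],[0,c['fy'],c['cy']],[0,0,1.]]),None)[0].ravel()
def down(a): # jaw axis heading a (deg)
    a=np.radians(a); x=np.array([0,0,-1.]); z=np.array([np.cos(a),np.sin(a),0])
    return R.from_matrix(np.column_stack([x,np.cross(z,x),z]))
def heading(st):
    z=R.from_rotvec(st['tool_rot']).as_matrix()[:,2]; return np.degrees(np.arctan2(z[1],z[0]))
def go(p,a=None):
    """print rotation needed (share of 90deg, tool axes) and the shift (in 2.5cm, tool axes AFTER the rotation)"""
    st=get_state(); q=R.from_rotvec(st['tool_rot']); a=heading(st) if a is None else a
    t=down(a); rv=(q.inv()*t).as_rotvec()/(np.pi/2)
    print("pos",st['position'].round(4),"head %.1f t %.1f"%(heading(st),st['time']),"rot",rv.round(3),"shift",(t.inv().apply(np.asarray(p)-st['position'])/.025).round(3))
E
python3 - <<'E'
from h import *
im=cv2.imread("pics/top0.png"); hsv=cv2.cvtColor(im,cv2.COLOR_BGR2HSV)
m=cv2.inRange(hsv,(3,120,50),(12,255,255)); m[:110]=0
m=cv2.morphologyEx(m,cv2.MORPH_CLOSE,np.ones((5,5)))
for c in cv2.findContours(m,cv2.RETR_EXTERNAL,cv2.CHAIN_APPROX_NONE)[0]:
    if cv2.contourArea(c)>150:
        o,r=cv2.minEnclosingCircle(c); e=cv2.fitEllipse(c); p=plane("top",e[0],.012)
        print("blob",np.round(o,1),round(r,1),np.round(e[0],1),np.round(e[1],1),p.round(4),hsv[int(o[1]),int(o[0])],"R",np.hypot(*p).round(3))
for n,uv,z in (("tinrim",(179,256),.058),("lid",(437,295),.014),("knob",(438,293),.044),("timer",(265,267),.038),("ram",(343,270),.042),("cream",(353,232),.074),("cliptip",(183,311),.1),("hinge",(185,302),.068)):
    print(n,plane("top",uv,z).round(4))
print(heading(get_state()))
E
```

```text
blob [350.3 316.7] 12.1 [350.3 316.8] [23.2 23.4] [ 0.435  -0.1059] [ 14 143  82] R 0.448
blob [308.7 312.3] 12.1 [308.6 312.5] [23.  23.2] [ 0.4368 -0.0108] [ 13 142  81] R 0.437
blob [268.5 309.6] 12.1 [268.4 309.6] [23.  23.3] [0.4359 0.0806] [ 14 143  80] R 0.443
blob [301.4 272.2] 11.7 [301.5 272.3] [22.3 22.7] [0.5274 0.0133] [ 13 145  79] R 0.528
blob [311.9 236.7] 11.5 [311.9 236.5] [21.5 22.2] [ 0.6142 -0.0037] [ 14 141  76] R 0.614
blob [311.5 196.5] 11.1 [311.5 196.4] [21.  21.4] [0.713  0.0056] [ 13 147  71] R 0.713
tinrim [0.5345 0.2873]
lid [ 0.5    -0.3002]
knob [ 0.5008 -0.2945]
timer [0.5286 0.0957]
ram [ 0.5355 -0.0807]
cream [ 0.6172 -0.0955]
cliptip [0.4127 0.2483]
hinge [0.4336 0.2561]
-73.56887841192614
```

```bash
python3 -c "
from h import *
go([.527,.013,.16],0)"
```

```text
pos [ 0.1837 -0.623   0.2216] head -73.6 t 0.1 rot [-0.817 -0.001 -0.001] shift [ 2.464 25.44  13.734]
```

Emit:
{"fn": "play_rows", "kwargs": {
  "targets": [
    {"claw": 0.4,"linear": [0,0,0],"rotation": [-0.08,0,0]},
    {"claw": 0.4,"linear": [0,0,0],"rotation": [-0.08,0,0]},
    {"claw": 0.4,"linear": [0,0,0],"rotation": [-0.08,0,0]},
    {"claw": 0.4,"linear": [0,0,0],"rotation": [-0.08,0,0]},
    {"claw": 0.4,"linear": [0,0,0],"rotation": [-0.08,0,0]},
    {"claw": 0.4,"linear": [0,0,0],"rotation": [-0.08,0,0]},
    {"claw": 0.4,"linear": [0,0,0],"rotation": [-0.08,0,0]},
    {"claw": 0.4,"linear": [0,0,0],"rotation": [-0.08,0,0]},
    {"claw": 0.4,"linear": [0,0,0],"rotation": [-0.08,0,0]},
    {"claw": 0.4,"linear": [0,0,0],"rotation": [-0.08,0,0]}
  ]
}}

```text
time: 0.93
position: [0.1827, -0.6196, 0.2146]
tool_rot: [0.032, 1.575, -0.012]
ft_force: [0.5, -0.1, 0.2]
grip_width: 0.597
```

```bash
python3 -c "
from h import *
go([.527,.013,.16],0);print(get_state()['grip_width'])"
```

```text
pos [ 0.1827 -0.6196  0.2146] head -1.6 t 0.9 rot [-0.018 -0.003 -0.008] shift [ 2.183 25.302 13.773]
0.5972333147070913
```

Emit:
{"fn": "play_rows", "kwargs": {
  "targets": [
    {"claw": 0.4,"linear": [0,0.6,1],"rotation": [-0.018,-0.003,-0.008]},
    {"claw": 0.4,"linear": [0,0.6,1],"rotation": [0,0,0]},
    {"claw": 0.4,"linear": [0,0.6,1],"rotation": [0,0,0]},
    {"claw": 0.4,"linear": [0,0.6,1],"rotation": [0,0,0]},
    {"claw": 0.4,"linear": [0,0.8,1],"rotation": [0,0,0]},
    {"claw": 0.4,"linear": [0,0.8,1],"rotation": [0,0,0]},
    {"claw": 0.4,"linear": [0,0.8,1],"rotation": [0,0,0]},
    {"claw": 0.4,"linear": [0,0.8,1],"rotation": [0,0,0]},
    {"claw": 0.4,"linear": [0,1,1],"rotation": [0,0,0]},
    {"claw": 0.4,"linear": [0,1,1],"rotation": [0,0,0]}
  ]
}}

```text
time: 1.77
position: [0.4291, -0.4295, 0.2063]
tool_rot: [0.016, 1.581, -0.008]
ft_force: [0.1, -1.0, -1.0]
grip_width: 0.599
```

Emit:
{"fn": "play_rows", "kwargs": {
  "targets": [
    {"claw": 0.4,"linear": [0,1,0.4],"rotation": [0,0,0]},
    {"claw": 0.4,"linear": [0,1,0.4],"rotation": [0,0,0]},
    {"claw": 0.4,"linear": [0,1,0.4],"rotation": [0,0,0]},
    {"claw": 0.4,"linear": [0,1,0.4],"rotation": [0,0,0]},
    {"claw": 0.4,"linear": [0,1,0.4],"rotation": [0,0,0]},
    {"claw": 0.4,"linear": [0,1,0.4],"rotation": [0,0,0]},
    {"claw": 0.4,"linear": [0,1,0.4],"rotation": [0,0,0]},
    {"claw": 0.4,"linear": [0,1,0.4],"rotation": [0,0,0]},
    {"claw": 0.4,"linear": [0,1,0.4],"rotation": [0,0,0]},
    {"claw": 0.4,"linear": [0,1,0.4],"rotation": [0,0,0]}
  ]
}}

```text
time: 2.6
position: [0.5371, -0.1638, 0.2021]
tool_rot: [0.016, 1.586, -0.0]
ft_force: [0.4, -0.6, -0.6]
grip_width: 0.601
```

```bash
python3 -c "
from h import *
go([.527,.013,.16],0);print(get_state()['grip_width'])"
```

```text
pos [ 0.5371 -0.1638  0.2021] head -0.6 t 2.6 rot [-0.006 -0.01  -0.006] shift [ 1.685  7.071 -0.406]
0.6012101467485594
```

Emit:
{"fn": "play_rows", "kwargs": {
  "targets": [
    {"claw": 0.4,"linear": [0,1,0],"rotation": [-0.006,-0.01,-0.006]},
    {"claw": 0.4,"linear": [0,1,0],"rotation": [0,0,0]},
    {"claw": 0.4,"linear": [0,1,0],"rotation": [0,0,0]},
    {"claw": 0.4,"linear": [0,1,0],"rotation": [0,0,0]},
    {"claw": 0.4,"linear": [0,1,0],"rotation": [0,0,0]},
    {"claw": 0.4,"linear": [0,1,0],"rotation": [0,0,0]},
    {"claw": 0.4,"linear": [0,0.6,0],"rotation": [0,0,0]},
    {"claw": 0.4,"linear": [0,0.1,-0.3],"rotation": [0,0,0]},
    {"claw": 0.4,"linear": [0,0,-0.2],"rotation": [0,0,0]},
    {"claw": 0.4,"linear": [0,0,0],"rotation": [0,0,0]}
  ]
}}

```text
time: 3.43
position: [0.5213, 0.0204, 0.199]
tool_rot: [-0.006, 1.575, 0.013]
ft_force: [0.4, -0.1, -0.5]
grip_width: 0.601
```

```bash
python3 -c "
from h import *
go([.527,.013,.16],0)
st=get_state();im=get_image('wrist');np.save('st1.npy',st,allow_pickle=True);cv2.imwrite('pics/w1.png',im)
for p in [[.5274,.0133,.042],[.5345,.2873,.058],[.4368,-.0108,.042]]: print(proj('wrist',p,st))"
```

```text
pos [0.5213 0.0204 0.199 ] head 0.7 t 3.4 rot [ 0.008 -0.003 -0.003] shift [ 1.559 -0.297  0.23 ]
[332.77032448 226.05617433]
[345.36860119 -77.14691002]
[235.20249873 249.82264358]
```

View pics/w1.png

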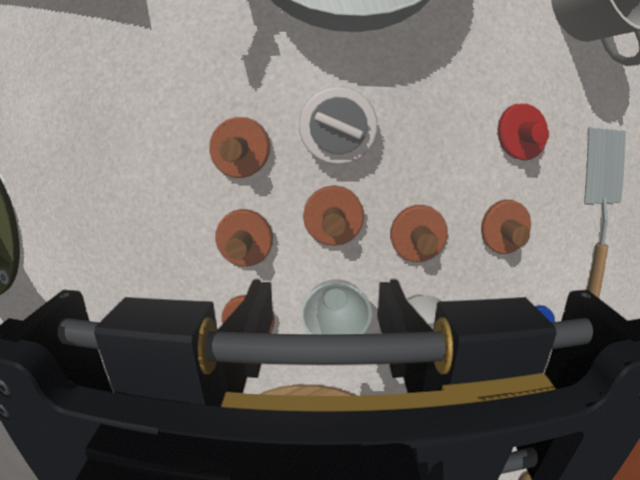

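Emit:
{"fn": "play_rows", "kwargs": {
  "targets": [
    {"claw": 0.4,"linear": [0.9,-0.3,0.23],"rotation": [0.008,-0.003,-0.003]},
    {"claw": 0.4,"linear": [0.9,0,0],"rotation": [0,0,0]},
    {"claw": 0.4,"linear": [0.9,0,0],"rotation": [0,0,0]},
    {"claw": 0.4,"linear": [0.9,0,0],"rotation": [0,0,0]},
    {"claw": 0.4,"linear": [0.8,0,0],"rotation": [0,0,0]},
    {"claw": 0.4,"linear": [0.4,0,0],"rotation": [0,0,0]},
    {"claw": 0.4,"linear": [0,0,0],"rotation": [0,0,0]}
  ],
  "newtons": 20
}}

```text
time: 4.07
position: [0.5305, -0.0021, 0.0758]
tool_rot: [0.01, 1.564, -0.022]
ft_force: [0.2, 0.9, 0.7]
grip_width: 0.601
```

```bash
python3 -c "
from h import *
go([.5274,.0133,.018],0)"
```

```text
pos [ 0.5305 -0.0021  0.0758] head -1.2 t 4.1 rot [-0.013  0.004  0.005] shift [ 2.311  0.617 -0.122]
```

Emit:
{"fn": "play_rows", "kwargs": {
  "targets": [
    {"claw": 0.4,"linear": [0,0.5,-0.1],"rotation": [-0.01,0.004,0.005]},
    {"claw": 0.4,"linear": [0,0,0],"rotation": [0,0,0]},
    {"claw": 0.4,"linear": [0,0,0],"rotation": [0,0,0]},
    {"claw": 0.4,"linear": [0,0,0],"rotation": [0,0,0]}
  ]
}}

```text
time: 4.4
position: [0.5298, 0.0098, 0.0782]
tool_rot: [0.006, 1.568, -0.004]
ft_force: [0.1, -0.4, -0.2]
grip_width: 0.598
```

```bash
python3 -c "
from h import *
go([.5274,.0133,.018],0)"
```

```text
pos [0.5298 0.0098 0.0782] head -0.4 t 4.4 rot [-0.004  0.002 -0.001] shift [ 2.409  0.139 -0.097]
```

Emit:
{"fn": "play_rows", "kwargs": {
  "targets": [
    {"claw": 0.4,"linear": [0.8,0.14,-0.1],"rotation": [0,0,0]},
    {"claw": 0.4,"linear": [0.8,0,0],"rotation": [0,0,0]},
    {"claw": 0.4,"linear": [0.8,0,0],"rotation": [0,0,0]},
    {"claw": 0.4,"linear": [0,0,0],"rotation": [0,0,0]},
    {"claw": 0.4,"linear": [0,0,0],"rotation": [0,0,0]}
  ]
}}

```text
time: 4.82
position: [0.534, 0.0136, 0.0233]
tool_rot: [0.004, 1.554, -0.006]
ft_force: [-0.5, 0.9, 0.4]
grip_width: 0.601
```

```bash
python3 -c "
from h import *
go([.5274,.0133,.018],0)"
```

```text
pos [0.534  0.0136 0.0233] head -0.3 t 4.8 rot [-0.004  0.011  0.001] shift [ 0.211 -0.013 -0.265]
```

Emit:
{"fn": "play_rows", "kwargs": {
  "targets": [
    {"claw": 0.4,"linear": [0.2,0,-0.27],"rotation": [0,0.011,0]},
    {"claw": 0.4,"linear": [-0.02,0,0],"rotation": [0,0,0]},
    {"claw": 0.8,"linear": [-0.02,0,0],"rotation": [0,0,0]},
    {"claw": 0.8,"linear": [-0.02,0,0],"rotation": [0,0,0]},
    {"claw": 0.8,"linear": [-0.02,0,0],"rotation": [0,0,0]},
    {"claw": 0.8,"linear": [-0.02,0,0],"rotation": [0,0,0]},
    {"claw": 0.8,"linear": [-0.02,0,0],"rotation": [0,0,0]}
  ]
}}

```text
time: 5.4
position: [0.5306, 0.0135, 0.0268]
tool_rot: [0.003, 1.565, -0.007]
ft_force: [0.8, -0.7, 0.1]
grip_width: 0.301
```

```bash
python3 - <<'E'
from h import *
go([.5274,.0133,.018],0); print(get_state()['grip_width'],get_state()['ft_force'])
# tin circle from scene/top via dark-edge: fit on floor/rim
for n in ("top","scene"):
    im=cv2.imread(f"pics/{n}0.png"); 
    crop=im[200:330,120:240] if n=="top" else im[205:355,395:530]
    cv2.imwrite(f"pics/{n}_tin.png",cv2.resize(crop,None,fx=4,fy=4,interpolation=cv2.INTER_CUBIC))
a=cv2.imread("pics/top_tin.png");b=cv2.imread("pics/scene_tin.png")
b=cv2.resize(b,(a.shape[1]*5//6,a.shape[0])); a=np.hstack([a,b]);print(a.shape)
cv2.imwrite("pics/tin.png",cv2.resize(a,(800,int(a.shape[0]*800/a.shape[1]))))
E
```

```text
pos [0.5306 0.0135 0.0268] head -0.4 t 5.4 rot [-0.004  0.004  0.002] shift [ 0.352 -0.008 -0.129]
0.30126367117893926 [ 0.76964474 -0.7319323   0.08855084]
(520, 880, 3)
```

View pics/tin.png

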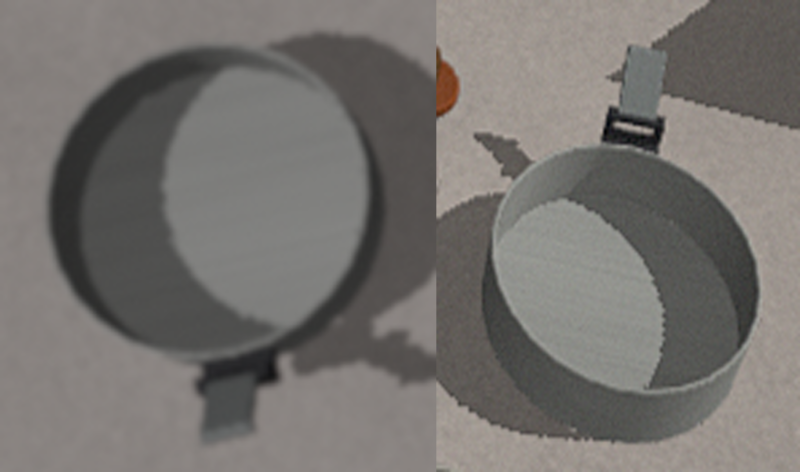

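Emit:
{"fn": "play_rows", "kwargs": {
  "targets": [
    {"claw": 0.55,"linear": [0,0,-0.05],"rotation": [0,0,0]},
    {"claw": 0.55,"linear": [0.35,0,-0.05],"rotation": [0,0.004,0]},
    {"claw": 0.8,"linear": [0,0,0],"rotation": [0,0,0]},
    {"claw": 0.8,"linear": [0,0,0],"rotation": [0,0,0]},
    {"claw": 0.8,"linear": [0,0,0],"rotation": [0,0,0]},
    {"claw": 0.8,"linear": [0,0,0],"rotation": [0,0,0]},
    {"claw": 0.8,"linear": [0,0,0],"rotation": [0,0,0]},
    {"claw": 0.8,"linear": [0,0,0],"rotation": [0,0,0]},
    {"claw": 0.8,"linear": [0,0,0],"rotation": [0,0,0]}
  ]
}}

```text
time: 6.15
position: [0.528, 0.0134, 0.0172]
tool_rot: [0.003, 1.572, -0.007]
ft_force: [0.2, -0.5, -0.4]
grip_width: 0.246
```

```bash
python3 - <<'E'
from h import *
go([.5274,.0133,.018],0); print(get_state()['grip_width'],get_state()['ft_force'])
print("cam top",ray("top",(0,0))[0],"scene",ray("scene",(0,0))[0])
# rim: left/top arc = silhouettes; points along rim on scene and top images by intensity profile from crude centre
im=cv2.imread("pics/top0.png").astype(float).mean(2)
for a in range(0,360,15):
    u=[];c0=np.array([.5345,.2873])
    rr=np.arange(.085,.125,.0015)
    for r in rr:
        p=proj("top",[c0[0]+r*np.cos(np.radians(a)),c0[1]+r*np.sin(np.radians(a)),.058]); u.append(p)
    u=np.array(u,np.float32); v=cv2.remap(im.astype(np.float32),u[:,:1],u[:,1:],cv2.INTER_LINEAR).ravel()
    g=np.diff(v); k=np.argmax(g); print(a,"max+ %.4f %.0f  max- %.4f %.0f"%(rr[k],g[k],rr[np.argmin(g)],g.min()))
E
```

```text
pos [0.528  0.0134 0.0172] head -0.4 t 6.2 rot [-0.004 -0.001  0.002] shift [-0.034 -0.004 -0.024]
0.24638497246732302 [ 0.21787308 -0.48789644 -0.39986969]
cam top [ 0.3669954  -0.02903474  1.05589141] scene [1.24342047 0.37965253 0.90660706]
0 max+ 0.1000 10  max- 0.0880 -11
15 max+ 0.1015 14  max- 0.0850 -6
30 max+ 0.1030 17  max- 0.0850 -5
45 max+ 0.1030 18  max- 0.0850 -4
60 max+ 0.1045 17  max- 0.0850 -1
75 max+ 0.1030 21  max- 0.0850 -2
90 max+ 0.1015 21  max- 0.0850 -3
105 max+ 0.1000 20  max- 0.0850 -5
120 max+ 0.0985 22  max- 0.0850 -8
135 max+ 0.0955 22  max- 0.0865 -9
150 max+ 0.0940 23  max- 0.0880 -8
165 max+ 0.0925 17  max- 0.1090 -1
180 max+ 0.0985 12  max- 0.1045 -4
195 max+ 0.1060 11  max- 0.0940 -17
210 max+ 0.1015 18  max- 0.0925 -15
225 max+ 0.1030 7  max- 0.0910 -18
240 max+ 0.1225 11  max- 0.0910 -20
255 max+ 0.1045 8  max- 0.0910 -19
270 max+ 0.1030 8  max- 0.0925 -21
285 max+ 0.1015 9  max- 0.0925 -22
300 max+ 0.1000 8  max- 0.0955 -19
315 max+ 0.1195 1  max- 0.0955 -13
330 max+ 0.0955 2  max- 0.1000 -10
345 max+ 0.1120 10  max- 0.0895 -9
```

Emit:
{"fn": "play_rows", "kwargs": {
  "targets": [
    {"claw": 0.8,"linear": [-0.5,0,0],"rotation": [0,0,0]},
    {"claw": 0.8,"linear": [-0.9,0,0],"rotation": [0,0,0]},
    {"claw": 0.8,"linear": [-0.9,0,0],"rotation": [0,0,0]},
    {"claw": 0.8,"linear": [-0.9,0,0],"rotation": [0,0,0]},
    {"claw": 0.8,"linear": [-0.9,0,0],"rotation": [0,0,0]},
    {"claw": 0.8,"linear": [-0.3,0.5,0],"rotation": [0,0,0]},
    {"claw": 0.8,"linear": [0,1,0.1],"rotation": [0,0,0]},
    {"claw": 0.8,"linear": [0,1,0.1],"rotation": [0,0,0]},
    {"claw": 0.8,"linear": [0,1,0.1],"rotation": [0,0,0]},
    {"claw": 0.8,"linear": [0,0.5,0],"rotation": [0,0,0]}
  ]
}}

```text
time: 6.98
position: [0.5352, 0.1167, 0.136]
tool_rot: [0.009, 1.572, -0.014]
ft_force: [0.2, 0.5, -1.8]
grip_width: 0.247
```

Emit:
{"fn": "play_rows", "kwargs": {
  "targets": [
    {"claw": 0.8,"linear": [0,0,0],"rotation": [0,0,0]},
    {"claw": 0.8,"linear": [0,0,0],"rotation": [0,0,0]}
  ]
}}

```text
time: 7.15
position: [0.5337, 0.123, 0.1362]
tool_rot: [0.005, 1.572, -0.005]
ft_force: [0.4, -0.6, -0.6]
grip_width: 0.248
```

```bash
python3 -c "
from h import *
go([.5385,.2925,.12],0);
st=get_state();im=get_image('wrist');cv2.imwrite('pics/w2.png',im);np.save('st2.npy',st,allow_pickle=True);print(st['grip_width'])
for a in range(0,360,90): print(proj('wrist',[.5385+.0985*np.cos(np.radians(a)),.2925+.0985*np.sin(np.radians(a)),.058],st))"
```

```text
pos [0.5337 0.123  0.1362] head -0.3 t 7.2 rot [-0.004 -0.001  0.   ] shift [0.646 6.781 0.192]
0.24819511354532076
[476.34242241   7.05976517]
[ 329.65701486 -119.69717981]
[184.43179278   7.31872034]
[332.12725487 141.96018442]
```

View pics/w2.png

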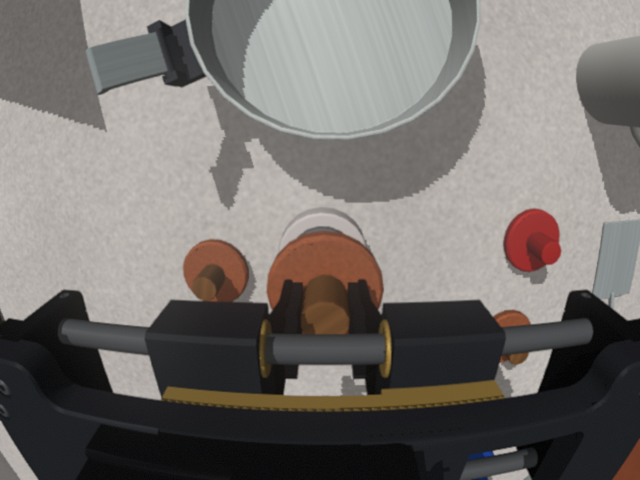

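```bash
cat > rim.py <<'E'
from h import *
def rimfit(imf,stf,c0,angs,show=False):
    im=cv2.imread(imf).astype(np.float32).mean(2) ; st=np.load(stf,allow_pickle=True).item()
    P=[]
    rr=np.arange(.090,.108,.0004)
    for a in np.radians(angs):
        u=np.array([proj("wrist",[c0[0]+r*np.cos(a),c0[1]+r*np.sin(a),.058],st) for r in rr],np.float32)
        if (u<3).any() or (u[:,0]>636).any() or (u[:,1]>476).any(): continue
        v=cv2.remap(im,u[:,:1],u[:,1:],cv2.INTER_LINEAR).ravel(); v=cv2.GaussianBlur(v.reshape(1,-1),(1,1),0).ravel()
        k=np.argmax(v)   # the bright rim ring, mean radius 98.5
        w=v>v.max()-8; P.append((a,rr[w].mean(),v.max()))
    P=np.array(P)
    ok=np.ones(len(P),bool)
    for _ in range(4):
        A=np.column_stack([np.cos(P[:,0]),np.sin(P[:,0])]); s=np.linalg.lstsq(A[ok],P[ok,1]-.0985,rcond=None)[0]
        e=P[:,1]-.0985-A@s; ok=abs(e)<max(.0015,1.5*e[ok].std())
    print("centre",(np.array(c0)+s).round(4),"n",ok.sum(),len(P),"rms",e[ok].std().round(5))
    return np.array(c0)+s
if __name__=="__main__":
    c=rimfit("pics/w2.png","st2.npy",(.540,.296),range(180,361,4))
    rimfit("pics/w2.png","st2.npy",c,range(180,361,4))
    st=np.load("st2.npy",allow_pickle=True).item()
    for uv,z in (((200,50),.0675),((183,53),.0675)): 
        p=plane("wrist",uv,z,st); d=p-c; print("bracket",p,np.hypot(*d),np.degrees(np.arctan2(d[1],d[0])))
E
python3 rim.py
```

```text
centre [0.5408 0.3005] n 22 44 rms 0.00076Traceback (most recent call last):
  File "rim.py", line 21, in <module>
    rimfit("pics/w2.png","st2.npy",c,range(180,361,4))
    ~~~~~~^^^^^^^^^^^^^^^^^^^^^^^^^^^^^^^^^^^^^^^^^^^^
  File "rim.py", line 7, in rimfit
    u=np.array([proj("wrist",[c0[0]+r*np.cos(a),c0[1]+r*np.sin(a),.058],st) for r in rr],np.float32)
                ~~~~^^^^^^^^^^^^^^^^^^^^^^^^^^^^^^^^^^^^^^^^^^^^^^^^^^^^^^^
  File "h.py", line 16, in proj
    c=calibration(name)
ValueError: time passes only in moves, steps and waits
```

```bash
sed -i 's/^import numpy/import functools\ncalibration=functools.lru_cache(None)(calibration)\nimport numpy/' h.py
python3 - <<'E'
import re
s=open('rim.py').read()
s=s.replace("        k=np.argmax(v)   # the bright rim ring, mean radius 98.5\n        w=v>v.max()-8; P.append((a,rr[w].mean(),v.max()))\n","        g=np.diff(cv2.blur(v.reshape(1,-1),(3,1)).ravel()); k=np.where(g<0.5*g.min())[0][-1]   # outermost bright-to-dark edge\n        P.append((a,rr[k],g.min()))\n").replace(".0985,",".1,").replace("-.0985","-.1").replace("range(180,361,4)","range(236,316,4)").replace(".090,.108",".090,.110")
open('rim.py','w').write(s)
E
python3 rim.py
```

```text
centre [0.54   0.2958] n 20 20 rms 0.0002
centre [0.5398 0.2958] n 20 20 rms 0.00022
bracket [0.45512223 0.25767473] 0.09302875081127955 -155.817521314187
bracket [0.44333678 0.25711301] 0.10409957173736142 -158.19338107245318
```

Emit:
{"fn": "play_rows", "kwargs": {
  "targets": [
    {"claw": 0.8,"linear": [0,0.6,0.1],"rotation": [0,0,0]},
    {"claw": 0.8,"linear": [0,1,0.1],"rotation": [0,0,0]},
    {"claw": 0.8,"linear": [0,1,0],"rotation": [0,0,0]},
    {"claw": 0.8,"linear": [0,1,0],"rotation": [0,0,0]},
    {"claw": 0.8,"linear": [0,1,0],"rotation": [0,0,0]},
    {"claw": 0.8,"linear": [0,1,0],"rotation": [0,0,0]},
    {"claw": 0.8,"linear": [0,0.6,0],"rotation": [0,0,0]},
    {"claw": 0.8,"linear": [0,0,0],"rotation": [0,0,0]},
    {"claw": 0.8,"linear": [0,0,0],"rotation": [0,0,0]},
    {"claw": 0.8,"linear": [0,0,0],"rotation": [0,0,0]}
  ]
}}

```text
time: 8.03
position: [0.5432, 0.2657, 0.1309]
tool_rot: [0.014, 1.578, -0.033]
ft_force: [-0.4, -0.3, -0.9]
grip_width: 0.245
```

```bash
python3 -c "
from h import *
go([.5395,.295,.08],0)"
```

```text
pos [0.5432 0.2657 0.1309] head -1.7 t 8.0 rot [-0.019 -0.005  0.008] shift [ 2.038  1.171 -0.147]
```

Emit:
{"fn": "play_rows", "kwargs": {
  "targets": [
    {"claw": 0.8,"linear": [0.2,0.6,-0.1],"rotation": [-0.019,-0.005,0.008]},
    {"claw": 0.8,"linear": [0.5,0.55,0],"rotation": [0,0,0]},
    {"claw": 0.8,"linear": [0.7,0,0],"rotation": [0,0,0]},
    {"claw": 0.8,"linear": [0.6,0,0],"rotation": [0,0,0]},
    {"claw": 0.8,"linear": [0,0,0],"rotation": [0,0,0]},
    {"claw": 0.8,"linear": [0,0,0],"rotation": [0,0,0]}
  ]
}}

```text
time: 8.53
position: [0.5439, 0.2889, 0.0783]
tool_rot: [0.004, 1.566, -0.004]
ft_force: [-0.3, 0.9, -0.8]
grip_width: 0.247
```

```bash
python3 -c "
from h import *
go([.5395,.295,.023],0)"
```

```text
pos [0.5439 0.2889 0.0783] head -0.3 t 8.5 rot [-0.003  0.003  0.   ] shift [ 2.214  0.243 -0.177]
```

Emit:
{"fn": "play_rows", "kwargs": {
  "targets": [
    {"claw": 0.8,"linear": [0,0.24,-0.18],"rotation": [-0.003,0.003,0]},
    {"claw": 0.8,"linear": [0.7,0,0],"rotation": [0,0,0]},
    {"claw": 0.8,"linear": [0.7,0,-0.05],"rotation": [0,0.003,0]},
    {"claw": 0.8,"linear": [0.6,0,-0.05],"rotation": [0,0.003,0]},
    {"claw": 0.8,"linear": [0,0,-0.05],"rotation": [0,0,0]},
    {"claw": 0.8,"linear": [0,0,0],"rotation": [0,0,0]},
    {"claw": 0.8,"linear": [0,0,0],"rotation": [0,0,0]}
  ]
}}

```text
time: 9.12
position: [0.5368, 0.2958, 0.0292]
tool_rot: [0.003, 1.578, 0.0]
ft_force: [-0.2, 0.6, -0.5]
grip_width: 0.249
```

```bash
python3 -c "
from h import *
go([.5395,.295,.0215],0);print(get_state()['ft_force'])"
```

```text
pos [0.5368 0.2958 0.0292] head -0.1 t 9.1 rot [-0.001 -0.004 -0.001] shift [ 0.306 -0.032  0.109]
[-0.22657918  0.553832   -0.50795818]
```

Set down, release, lift clear.

Emit:
{"fn": "play_rows", "kwargs": {
  "targets": [
    {"claw": 0.8,"linear": [0.2,-0.03,0.11],"rotation": [0,-0.004,0]},
    {"claw": 0.8,"linear": [0.1,0,0],"rotation": [0,0,0]},
    {"claw": 0.8,"linear": [0.05,0,0],"rotation": [0,0,0]},
    {"claw": 0.45,"linear": [0,0,0],"rotation": [0,0,0]},
    {"claw": 0.45,"linear": [0,0,0],"rotation": [0,0,0]},
    {"claw": 0.45,"linear": [0,0,0],"rotation": [0,0,0]}
  ]
}}

```text
time: 9.62
position: [0.5418, 0.2961, 0.0223]
tool_rot: [0.004, 1.566, 0.002]
ft_force: [-0.2, -0.4, 0.7]
grip_width: 0.391
```

```bash
python3 -c "
from h import *
go([.5395,.295,.0215],0);print(get_state()['ft_force'],get_state()['grip_width'])"
```

```text
pos [0.5418 0.2961 0.0223] head -0.1 t 9.6 rot [-0.001  0.003 -0.002] shift [ 0.033 -0.045 -0.091]
[-0.15532247 -0.37672727  0.69993362] 0.3907681566642436
```

Emit:
{"fn": "play_rows", "kwargs": {
  "targets": [
    {"claw": 0.4,"linear": [-0.7,0,0],"rotation": [0,0,0]},
    {"claw": 0.4,"linear": [-1,0,0],"rotation": [0,0,0]},
    {"claw": 0.4,"linear": [-1,0,0],"rotation": [0,0,0]},
    {"claw": 0.4,"linear": [-1,0,0],"rotation": [0,0,0]},
    {"claw": 0.4,"linear": [-0.3,-1,0.5],"rotation": [0,0,0]},
    {"claw": 0.4,"linear": [0,-1,1],"rotation": [0,0,0]},
    {"claw": 0.4,"linear": [0,-1,1],"rotation": [0,0,0]},
    {"claw": 0.4,"linear": [0,-1,1],"rotation": [0,0,0]},
    {"claw": 0.4,"linear": [0,-1,1],"rotation": [0,0,0]},
    {"claw": 0.4,"linear": [0,-1,1],"rotation": [0,0,0]}
  ]
}}

```text
time: 10.45
position: [0.6788, 0.155, 0.1334]
tool_rot: [-0.009, 1.561, 0.024]
ft_force: [0.7, 0.2, 0.3]
grip_width: 0.601
```

Emit:
{"fn": "play_rows", "kwargs": {
  "targets": [
    {"claw": 0.4,"linear": [0,-1,1],"rotation": [0,0,0]},
    {"claw": 0.4,"linear": [0,-1,0.4],"rotation": [0,0,0]},
    {"claw": 0.4,"linear": [0,-1,0],"rotation": [0,0,0]},
    {"claw": 0.4,"linear": [0,-1,0],"rotation": [0,0,0]},
    {"claw": 0.4,"linear": [0,-1,0],"rotation": [0,0,0]},
    {"claw": 0.4,"linear": [0,-0.4,0],"rotation": [0,0,0]},
    {"claw": 0.4,"linear": [0,0,0],"rotation": [0,0,0]},
    {"claw": 0.4,"linear": [0,0,0],"rotation": [0,0,0]}
  ]
}}

```text
time: 11.12
position: [0.7251, 0.0038, 0.133]
tool_rot: [0.001, 1.554, 0.011]
ft_force: [-0.9, 0.3, 0.3]
grip_width: 0.602
```

```bash
python3 -c "
from h import *
go([.713,.0056,.1],0)"
```

```text
pos [0.7251 0.0038 0.133 ] head 0.4 t 11.1 rot [ 0.004  0.011 -0.005] shift [ 1.322  0.073 -0.486]
```

Emit:
{"fn": "play_rows", "kwargs": {
  "targets": [
    {"claw": 0.4,"linear": [0.2,0.07,-0.48],"rotation": [0.004,0.011,-0.005]},
    {"claw": 0.4,"linear": [0.8,0,0],"rotation": [0,0,0]},
    {"claw": 0.4,"linear": [0.8,0,0],"rotation": [0,0.002,0]},
    {"claw": 0.4,"linear": [0.8,0,0],"rotation": [0,0.002,0]},
    {"claw": 0.4,"linear": [0.8,0,0],"rotation": [0,0.002,0]},
    {"claw": 0.4,"linear": [0.6,0,0],"rotation": [0,0.002,0]},
    {"claw": 0.4,"linear": [0,0,0],"rotation": [0,0,0]},
    {"claw": 0.4,"linear": [0,0,0],"rotation": [0,0,0]}
  ]
}}

```text
time: 11.78
position: [0.7063, 0.0291, 0.0312]
tool_rot: [-0.011, 1.588, 0.022]
ft_force: [-0.3, 0.4, -0.3]
grip_width: 0.602
```

```bash
python3 -c "
from h import *
go([.713,.0056,.0175],0)"
```

```text
pos [0.7063 0.0291 0.0312] head 1.2 t 11.8 rot [ 0.013 -0.011 -0.005] shift [ 0.548 -0.941  0.268]
```

Emit:
{"fn": "play_rows", "kwargs": {
  "targets": [
    {"claw": 0.4,"linear": [0,-0.5,0.27],"rotation": [0.013,-0.011,-0.005]},
    {"claw": 0.4,"linear": [0,-0.44,0],"rotation": [0,0,0]},
    {"claw": 0.4,"linear": [0,0,0],"rotation": [0,0,0]},
    {"claw": 0.4,"linear": [0,0,0],"rotation": [0,0,0]},
    {"claw": 0.4,"linear": [0,0,0],"rotation": [0,0,0]}
  ]
}}

```text
time: 12.2
position: [0.7161, 0.0047, 0.0357]
tool_rot: [-0.0, 1.564, -0.002]
ft_force: [-0.6, 0.1, 0.0]
grip_width: 0.597
```

```bash
python3 -c "
from h import *
go([.713,.0056,.0175],0)"
```

```text
pos [0.7161 0.0047 0.0357] head -0.1 t 12.2 rot [-0.001  0.005  0.001] shift [ 0.727  0.037 -0.125]
```

Emit:
{"fn": "play_rows", "kwargs": {
  "targets": [
    {"claw": 0.4,"linear": [0.5,0.03,-0.12],"rotation": [-0.001,0.005,0.001]},
    {"claw": 0.4,"linear": [0.25,0,0],"rotation": [0,0,0]},
    {"claw": 0.8,"linear": [0,0,0],"rotation": [0,0,0]},
    {"claw": 0.8,"linear": [0,0,0],"rotation": [0,0,0]},
    {"claw": 0.8,"linear": [0,0,0],"rotation": [0,0,0]},
    {"claw": 0.8,"linear": [0,0,0],"rotation": [0,0,0]},
    {"claw": 0.8,"linear": [0,0,0],"rotation": [0,0,0]},
    {"claw": 0.8,"linear": [0,0,0],"rotation": [0,0,0]},
    {"claw": 0.8,"linear": [0,0,0],"rotation": [0,0,0]}
  ]
}}

```text
time: 12.95
position: [0.7133, 0.0057, 0.0155]
tool_rot: [0.0, 1.571, 0.001]
ft_force: [-0.2, -0.2, -0.7]
grip_width: 0.245
```

Emit:
{"fn": "play_rows", "kwargs": {
  "targets": [
    {"claw": 0.8,"linear": [-0.4,0,0],"rotation": [0,0,0]},
    {"claw": 0.8,"linear": [-0.8,0,0],"rotation": [0,0,0]},
    {"claw": 0.8,"linear": [-0.8,0,0],"rotation": [0,0,0]},
    {"claw": 0.8,"linear": [-0.8,0,0],"rotation": [0,0,0]},
    {"claw": 0.8,"linear": [-0.8,0,0],"rotation": [0,0,0]},
    {"claw": 0.8,"linear": [-0.4,0,0],"rotation": [0,0,0]},
    {"claw": 0.8,"linear": [0,0.5,-0.3],"rotation": [0,0,0]},
    {"claw": 0.8,"linear": [0,0.7,-0.4],"rotation": [0,0,0]},
    {"claw": 0.8,"linear": [0,0.7,-0.4],"rotation": [0,0,0]},
    {"claw": 0.8,"linear": [0,0.7,-0.4],"rotation": [0,0,0]}
  ]
}}

```text
time: 13.78
position: [0.6743, 0.0684, 0.1214]
tool_rot: [0.006, 1.572, -0.008]
ft_force: [-0.2, 0.1, -0.8]
grip_width: 0.248
```

Emit:
{"fn": "play_rows", "kwargs": {
  "targets": [
    {"claw": 0.8,"linear": [0,0.7,-0.4],"rotation": [0,0,0]},
    {"claw": 0.8,"linear": [0,0.7,-0.4],"rotation": [0,0,0]},
    {"claw": 0.8,"linear": [0,0.7,-0.4],"rotation": [0,0,0]},
    {"claw": 0.8,"linear": [0,0.7,-0.4],"rotation": [0,0,0]},
    {"claw": 0.8,"linear": [0,0.7,-0.4],"rotation": [0,0,0]},
    {"claw": 0.8,"linear": [0,0.7,-0.4],"rotation": [0,0,0]},
    {"claw": 0.8,"linear": [0,0.7,-0.3],"rotation": [0,0,0]},
    {"claw": 0.8,"linear": [0,0.7,-0.3],"rotation": [0,0,0]},
    {"claw": 0.8,"linear": [0,0.7,0],"rotation": [0,0,0]},
    {"claw": 0.8,"linear": [0,0.3,0],"rotation": [0,0,0]}
  ]
}}

```text
time: 14.62
position: [0.5771, 0.2535, 0.113]
tool_rot: [-0.005, 1.589, 0.002]
ft_force: [-0.8, 0.4, -1.2]
grip_width: 0.25
```

Emit:
{"fn": "play_rows", "kwargs": {
  "targets": [
    {"claw": 0.8,"linear": [0,0.2,0],"rotation": [-0.08,0,0]},
    {"claw": 0.8,"linear": [0,0,0],"rotation": [-0.08,0,0]},
    {"claw": 0.8,"linear": [0,0,0],"rotation": [-0.08,0,0]},
    {"claw": 0.8,"linear": [0,0,0],"rotation": [-0.08,0,0]},
    {"claw": 0.8,"linear": [0,0,0],"rotation": [-0.08,0,0]},
    {"claw": 0.8,"linear": [0,0,0],"rotation": [-0.08,0,0]},
    {"claw": 0.8,"linear": [0,0,0],"rotation": [-0.08,0,0]},
    {"claw": 0.8,"linear": [0,0,0],"rotation": [-0.08,0,0]},
    {"claw": 0.8,"linear": [0,0,0],"rotation": [0,0,0]},
    {"claw": 0.8,"linear": [0,0,0],"rotation": [0,0,0]}
  ]
}}

```text
time: 15.45
position: [0.5662, 0.2629, 0.1062]
tool_rot: [-0.781, 1.454, 0.795]
ft_force: [-0.8, -0.5, -0.4]
grip_width: 0.25
```

```bash
python3 -c "
from h import *
go([.6018,.2789,.08]);go([.6018,.2789,.08],60);print(get_state()['grip_width'])"
```

```text
pos [0.5662 0.2629 0.1062] head 57.7 t 15.4 rot [-0.    -0.013 -0.013] shift [ 1.05  -0.862  1.302]
pos [0.5662 0.2629 0.1062] head 57.7 t 15.4 rot [-0.026 -0.013 -0.014] shift [ 1.05  -0.913  1.266]
0.24986095888097118
```

Emit:
{"fn": "play_rows", "kwargs": {
  "targets": [
    {"claw": 0.8,"linear": [0,-0.5,0.6],"rotation": [-0.026,-0.013,-0.013]},
    {"claw": 0.8,"linear": [0,-0.4,0.65],"rotation": [0,0,0]},
    {"claw": 0.8,"linear": [0,0,0],"rotation": [0,0,0]},
    {"claw": 0.8,"linear": [0,0,0],"rotation": [0,0,0]},
    {"claw": 0.8,"linear": [0,0,0],"rotation": [0,0,0]},
    {"claw": 0.8,"linear": [0,0,0],"rotation": [0,0,0]}
  ]
}}

```text
time: 15.95
position: [0.5997, 0.2768, 0.1035]
tool_rot: [-0.807, 1.422, 0.806]
ft_force: [-0.2, -0.1, -0.4]
grip_width: 0.245
```

```bash
python3 -c "
from h import *
go([.6018,.2789,.06],60)"
```

```text
pos [0.5997 0.2768 0.1035] head 59.3 t 15.9 rot [-0.008 -0.003 -0.001] shift [ 1.74  -0.031  0.114]
```

Emit:
{"fn": "play_rows", "kwargs": {
  "targets": [
    {"claw": 0.8,"linear": [0.3,-0.03,0.11],"rotation": [-0.008,-0.003,0]},
    {"claw": 0.8,"linear": [0.5,0,0],"rotation": [0,0,0]},
    {"claw": 0.8,"linear": [0.5,0,0],"rotation": [0,0,0]},
    {"claw": 0.8,"linear": [0.5,0,0],"rotation": [0,0,0]},
    {"claw": 0.8,"linear": [0.3,0,0],"rotation": [0,0,0]},
    {"claw": 0.8,"linear": [0,0,0],"rotation": [0,0,0]},
    {"claw": 0.8,"linear": [0,0,0],"rotation": [0,0,0]}
  ]
}}

```text
time: 16.53
position: [0.599, 0.2771, 0.0433]
tool_rot: [-0.815, 1.418, 0.817]
ft_force: [0.3, 1.3, -0.2]
grip_width: 0.247
```

```bash
python3 -c "
from h import *
go([.6018,.2789,.021],60);print(get_state()['ft_force'])"
```

```text
pos [0.599  0.2771 0.0433] head 60.0 t 16.5 rot [-0.    -0.003 -0.002] shift [ 0.892 -0.06   0.118]
[ 0.32992427  1.34818524 -0.20780562]
```

Emit:
{"fn": "play_rows", "kwargs": {
  "targets": [
    {"claw": 0.8,"linear": [0,-0.1,0.13],"rotation": [0,-0.003,-0.002]},
    {"claw": 0.8,"linear": [0.4,-0.03,0.03],"rotation": [0,0,0]},
    {"claw": 0.8,"linear": [0.35,0,0.02],"rotation": [0,0,0]},
    {"claw": 0.8,"linear": [0.1,0,0],"rotation": [0,0,0]},
    {"claw": 0.8,"linear": [0.02,0,0],"rotation": [0,0,0]}
  ]
}}

```text
time: 16.95
position: [0.6051, 0.2802, 0.0202]
tool_rot: [-0.814, 1.41, 0.816]
ft_force: [-0.8, -0.8, -1.3]
grip_width: 0.248
```

```bash
python3 -c "
from h import *
go([.6018,.2789,.02],60);print(get_state()['ft_force'])"
```

```text
pos [0.6051 0.2802 0.0202] head 60.0 t 16.9 rot [-0.     0.002  0.   ] shift [ 0.009  0.089 -0.113]
[-0.78878204 -0.78353155 -1.2523104 ]
```

Emit:
{"fn": "play_rows", "kwargs": {
  "targets": [
    {"claw": 0.5,"linear": [0,0,0],"rotation": [0,0,0]},
    {"claw": 0.5,"linear": [0,0,0],"rotation": [0,0,0]},
    {"claw": 0.5,"linear": [0,0,0],"rotation": [0,0,0]},
    {"claw": 0.5,"linear": [-0.5,0,0],"rotation": [0,0,0]},
    {"claw": 0.5,"linear": [-0.8,0,0],"rotation": [0,0,0]},
    {"claw": 0.4,"linear": [-0.8,0,0],"rotation": [0,0,0]},
    {"claw": 0.4,"linear": [-0.8,0,0],"rotation": [0.08,0,0]},
    {"claw": 0.4,"linear": [-0.8,0,0],"rotation": [0.08,0,0]},
    {"claw": 0.4,"linear": [-0.4,0,0],"rotation": [0.08,0,0]},
    {"claw": 0.4,"linear": [0,0,0],"rotation": [0.08,0,0]}
  ]
}}

```text
time: 17.78
position: [0.6056, 0.2816, 0.1346]
tool_rot: [-0.421, 1.523, 0.427]
ft_force: [0.8, 0.4, -0.8]
grip_width: 0.596
```

Emit:
{"fn": "play_rows", "kwargs": {
  "targets": [
    {"claw": 0.4,"linear": [0,0,0],"rotation": [0.08,0,0]},
    {"claw": 0.4,"linear": [0,0,0],"rotation": [0.08,0,0]},
    {"claw": 0.4,"linear": [0,0,0],"rotation": [0.08,0,0]},
    {"claw": 0.4,"linear": [0,-0.5,0],"rotation": [0.08,0,0]},
    {"claw": 0.4,"linear": [0,-0.8,0],"rotation": [0,0,0]},
    {"claw": 0.4,"linear": [0,-0.8,0],"rotation": [0,0,0]},
    {"claw": 0.4,"linear": [0,-0.8,0],"rotation": [0,0,0]},
    {"claw": 0.4,"linear": [0,-0.8,0],"rotation": [0,0,0]},
    {"claw": 0.4,"linear": [0,-0.8,0],"rotation": [0,0,0]},
    {"claw": 0.4,"linear": [0,-0.8,0],"rotation": [0,0,0]}
  ]
}}

```text
time: 18.62
position: [0.6137, 0.1594, 0.1536]
tool_rot: [-0.027, 1.544, 0.055]
ft_force: [-0.6, 0.4, -1.0]
grip_width: 0.603
```

Emit:
{"fn": "play_rows", "kwargs": {
  "targets": [
    {"claw": 0.4,"linear": [0,-0.8,0],"rotation": [0,0,0]},
    {"claw": 0.4,"linear": [0,-0.8,0],"rotation": [0,0,0]},
    {"claw": 0.4,"linear": [0,-0.8,0],"rotation": [0,0,0]},
    {"claw": 0.4,"linear": [0,-0.8,0],"rotation": [0,0,0]},
    {"claw": 0.4,"linear": [0,-0.8,0],"rotation": [0,0,0]},
    {"claw": 0.4,"linear": [0,-0.4,0],"rotation": [0,0,0]},
    {"claw": 0.4,"linear": [0,0,0],"rotation": [0,0,0]},
    {"claw": 0.4,"linear": [0,0,0],"rotation": [0,0,0]},
    {"claw": 0.4,"linear": [0,0,0],"rotation": [0,0,0]},
    {"claw": 0.4,"linear": [0,0,0],"rotation": [0,0,0]}
  ]
}}

```text
time: 19.45
position: [0.6221, 0.0445, 0.1646]
tool_rot: [-0.027, 1.529, 0.053]
ft_force: [0.8, 0.3, -0.1]
grip_width: 0.599
```

```bash
python3 -c "
from h import *
go([.6142,-.0037,.06],0)"
```

```text
pos [0.6221 0.0445 0.1646] head 2.9 t 19.4 rot [ 0.033  0.026 -0.01 ] shift [ 4.183 -1.927 -0.315]
```

Emit:
{"fn": "play_rows", "kwargs": {
  "targets": [
    {"claw": 0.4,"linear": [0,0,0],"rotation": [0.033,0.026,-0.01]},
    {"claw": 0.4,"linear": [0.6,-0.6,-0.15],"rotation": [0,0,0]},
    {"claw": 0.4,"linear": [0.6,-0.7,-0.15],"rotation": [0,0,0]},
    {"claw": 0.4,"linear": [0.7,-0.6,0],"rotation": [0,0,0]},
    {"claw": 0.4,"linear": [0.6,0,0],"rotation": [0,0,0]},
    {"claw": 0.4,"linear": [0.6,0,0],"rotation": [0,0,0]},
    {"claw": 0.4,"linear": [0.6,0,0],"rotation": [0,0,0]},
    {"claw": 0.4,"linear": [0.3,0,0],"rotation": [0,0,0]},
    {"claw": 0.4,"linear": [0,0,0],"rotation": [0,0,0]},
    {"claw": 0.4,"linear": [0,0,0],"rotation": [0,0,0]}
  ]
}}

```text
time: 20.28
position: [0.615, 0.0154, 0.0632]
tool_rot: [-0.011, 1.568, 0.024]
ft_force: [0.1, 0.2, -0.4]
grip_width: 0.601
```

```bash
python3 -c "
from h import *
go([.6142,-.0037,.0165],0)"
```

```text
pos [0.615  0.0154 0.0632] head 1.2 t 20.3 rot [ 0.014  0.002 -0.005] shift [ 1.868 -0.763 -0.034]
```

Emit:
{"fn": "play_rows", "kwargs": {
  "targets": [
    {"claw": 0.4,"linear": [0,-0.4,0],"rotation": [0.014,0.002,-0.005]},
    {"claw": 0.4,"linear": [0,-0.35,0],"rotation": [0,0,0]},
    {"claw": 0.4,"linear": [0,0,0],"rotation": [0,0,0]},
    {"claw": 0.4,"linear": [0,0,0],"rotation": [0,0,0]},
    {"claw": 0.4,"linear": [0.6,0,0],"rotation": [0,0,0]},
    {"claw": 0.4,"linear": [0.6,0,0],"rotation": [0,0,0]},
    {"claw": 0.4,"linear": [0.3,0,0],"rotation": [0,0,0]},
    {"claw": 0.4,"linear": [0,0,0],"rotation": [0,0,0]},
    {"claw": 0.4,"linear": [0,0,0],"rotation": [0,0,0]},
    {"claw": 0.4,"linear": [0,0,0],"rotation": [0,0,0]}
  ]
}}

```text
time: 21.12
position: [0.6184, -0.0048, 0.0267]
tool_rot: [0.001, 1.565, -0.003]
ft_force: [0.8, -0.2, -0.7]
grip_width: 0.599
```

```bash
python3 -c "
from h import *
go([.6142,-.0037,.0165],0)"
```

```text
pos [ 0.6184 -0.0048  0.0267] head -0.1 t 21.1 rot [-0.002  0.004  0.001] shift [ 0.407  0.043 -0.168]
```

Emit:
{"fn": "play_rows", "kwargs": {
  "targets": [
    {"claw": 0.4,"linear": [0.4,0.04,-0.16],"rotation": [0,0.004,0]},
    {"claw": 0.4,"linear": [0,0,0],"rotation": [0,0,0]},
    {"claw": 0.8,"linear": [0,0,0],"rotation": [0,0,0]},
    {"claw": 0.8,"linear": [0,0,0],"rotation": [0,0,0]},
    {"claw": 0.8,"linear": [0,0,0],"rotation": [0,0,0]},
    {"claw": 0.8,"linear": [0,0,0],"rotation": [0,0,0]},
    {"claw": 0.8,"linear": [0,0,0],"rotation": [0,0,0]},
    {"claw": 0.8,"linear": [0,0,0],"rotation": [0,0,0]},
    {"claw": 0.8,"linear": [0,0,0],"rotation": [0,0,0]}
  ]
}}

```text
time: 21.87
position: [0.6155, -0.0031, 0.0175]
tool_rot: [0.001, 1.568, -0.002]
ft_force: [0.2, 0.2, -1.1]
grip_width: 0.245
```

Emit:
{"fn": "play_rows", "kwargs": {
  "targets": [
    {"claw": 0.8,"linear": [-0.4,0,0],"rotation": [0,0,0]},
    {"claw": 0.8,"linear": [-0.8,0,0],"rotation": [0,0,0]},
    {"claw": 0.8,"linear": [-0.8,0,0],"rotation": [0,0,0]},
    {"claw": 0.8,"linear": [-0.8,0,0],"rotation": [0,0,0]},
    {"claw": 0.8,"linear": [-0.8,0,0],"rotation": [0,0,0]},
    {"claw": 0.8,"linear": [-0.8,0.3,0],"rotation": [0,0,0]},
    {"claw": 0.8,"linear": [-0.2,0.6,-0.1],"rotation": [0,0,0]},
    {"claw": 0.8,"linear": [0,0.8,-0.1],"rotation": [0,0,0]},
    {"claw": 0.8,"linear": [0,0.8,-0.1],"rotation": [0,0,0]},
    {"claw": 0.8,"linear": [0,0.8,-0.1],"rotation": [0,0,0]}
  ]
}}

```text
time: 22.7
position: [0.6044, 0.0776, 0.1407]
tool_rot: [0.007, 1.569, -0.012]
ft_force: [-0.4, -0.4, -1.2]
grip_width: 0.249
```

Emit:
{"fn": "play_rows", "kwargs": {
  "targets": [
    {"claw": 0.8,"linear": [0,0.8,-0.1],"rotation": [0,0,0]},
    {"claw": 0.8,"linear": [0,0.8,-0.1],"rotation": [0,0,0]},
    {"claw": 0.8,"linear": [0,0.8,-0.1],"rotation": [0,0,0]},
    {"claw": 0.8,"linear": [0,0.8,-0.1],"rotation": [0,0,0]},
    {"claw": 0.8,"linear": [0,0.8,-0.1],"rotation": [0,0,0]},
    {"claw": 0.8,"linear": [0,0.8,-0.1],"rotation": [0,0,0]},
    {"claw": 0.8,"linear": [0,0.8,-0.1],"rotation": [0,0,0]},
    {"claw": 0.8,"linear": [0,0.8,-0.1],"rotation": [0,0,0]},
    {"claw": 0.8,"linear": [0,0.8,-0.1],"rotation": [0,0,0]},
    {"claw": 0.8,"linear": [0,0.8,-0.1],"rotation": [0,0,0]}
  ]
}}

```text
time: 23.53
position: [0.5696, 0.2977, 0.1374]
tool_rot: [-0.0, 1.576, -0.004]
ft_force: [-0.4, -0.1, -0.2]
grip_width: 0.244
```

Emit:
{"fn": "play_rows", "kwargs": {
  "targets": [
    {"claw": 0.8,"linear": [0,0.8,-0.1],"rotation": [0,0,0]},
    {"claw": 0.8,"linear": [0,0.5,0],"rotation": [0,0,0]},
    {"claw": 0.8,"linear": [0,0,0],"rotation": [0.07,0,0]},
    {"claw": 0.8,"linear": [0,0,0],"rotation": [0.07,0,0]},
    {"claw": 0.8,"linear": [0,0,0],"rotation": [0.07,0,0]},
    {"claw": 0.8,"linear": [0,0,0],"rotation": [0.07,0,0]},
    {"claw": 0.8,"linear": [0,0,0],"rotation": [0,0,0]},
    {"claw": 0.8,"linear": [0,0,0],"rotation": [0,0,0]},
    {"claw": 0.8,"linear": [0,0,0],"rotation": [0,0,0]}
  ]
}}

```text
time: 24.28
position: [0.5515, 0.3492, 0.1336]
tool_rot: [0.341, 1.561, -0.343]
ft_force: [-0.4, 0.3, -1.0]
grip_width: 0.252
```

```bash
python3 -c "
from h import *
go([.5749,.3492,.08],-25);print(get_state()['grip_width'])"
```

```text
pos [0.5515 0.3492 0.1336] head -24.9 t 24.3 rot [ 0.001 -0.01   0.003] shift [2.144 0.396 0.85 ]
0.25225094699277106
```

Emit:
{"fn": "play_rows", "kwargs": {
  "targets": [
    {"claw": 0.8,"linear": [0,0.2,0.45],"rotation": [0,-0.01,0.003]},
    {"claw": 0.8,"linear": [0.2,0.2,0.42],"rotation": [0,0,0]},
    {"claw": 0.8,"linear": [0.4,0,0],"rotation": [0,0,0]},
    {"claw": 0.8,"linear": [0.4,0,0],"rotation": [0,0,0]},
    {"claw": 0.8,"linear": [0.2,0,0],"rotation": [0,0,0]},
    {"claw": 0.8,"linear": [0,0,0],"rotation": [0,0,0]},
    {"claw": 0.8,"linear": [0,0,0],"rotation": [0,0,0]},
    {"claw": 0.8,"linear": [0,0,0],"rotation": [0,0,0]}
  ]
}}

```text
time: 24.95
position: [0.5777, 0.3476, 0.0974]
tool_rot: [0.336, 1.546, -0.339]
ft_force: [-0.8, -0.1, -1.1]
grip_width: 0.245
```

```bash
python3 -c "
from h import *
go([.5749,.3492,.045],-25)"
```

```text
pos [0.5777 0.3476 0.0974] head -24.7 t 24.9 rot [ 0.004 -0.001  0.001] shift [ 2.095  0.009 -0.129]
```

Emit:
{"fn": "play_rows", "kwargs": {
  "targets": [
    {"claw": 0.8,"linear": [0.2,0,-0.13],"rotation": [0.004,0,0]},
    {"claw": 0.8,"linear": [0.5,0,0],"rotation": [0,0,0]},
    {"claw": 0.8,"linear": [0.5,0,0],"rotation": [0,0,0]},
    {"claw": 0.8,"linear": [0.5,0,0],"rotation": [0,0,0]},
    {"claw": 0.8,"linear": [0.4,0,0],"rotation": [0,0,0]},
    {"claw": 0.8,"linear": [0,0,0],"rotation": [0,0,0]},
    {"claw": 0.8,"linear": [0,0,0],"rotation": [0,0,0]},
    {"claw": 0.8,"linear": [0,0,0],"rotation": [0,0,0]}
  ]
}}

```text
time: 25.62
position: [0.5729, 0.3487, 0.0384]
tool_rot: [0.34, 1.547, -0.345]
ft_force: [-0.7, 0.6, -0.2]
grip_width: 0.245
```

```bash
python3 -c "
from h import *
go([.5749,.3492,.0215],-25);print(get_state()['ft_force'])"
```

```text
pos [0.5729 0.3487 0.0384] head -25.0 t 25.6 rot [-0.    -0.002  0.003] shift [0.676 0.051 0.065]
[-0.6950927   0.63338944 -0.22785332]
```

Emit:
{"fn": "play_rows", "kwargs": {
  "targets": [
    {"claw": 0.8,"linear": [0.3,0.05,0.06],"rotation": [0,-0.002,0.003]},
    {"claw": 0.8,"linear": [0.3,0,0],"rotation": [0,0,0]},
    {"claw": 0.8,"linear": [0.12,0,0],"rotation": [0,0,0]},
    {"claw": 0.8,"linear": [0,0,0],"rotation": [0,0,0]}
  ]
}}

```text
time: 25.95
position: [0.5762, 0.3502, 0.0214]
tool_rot: [0.345, 1.54, -0.34]
ft_force: [-1.6, -1.5, 4.2]
grip_width: 0.247
```

Emit:
{"fn": "play_rows", "kwargs": {
  "targets": [
    {"claw": 0.5,"linear": [0,0,0],"rotation": [0,0,0]},
    {"claw": 0.5,"linear": [0,0,0],"rotation": [0,0,0]},
    {"claw": 0.5,"linear": [0,0,0],"rotation": [0,0,0]},
    {"claw": 0.5,"linear": [-0.5,0,0],"rotation": [0,0,0]},
    {"claw": 0.5,"linear": [-0.8,0,0],"rotation": [0,0,0]},
    {"claw": 0.4,"linear": [-0.8,0,0],"rotation": [0,0,0]},
    {"claw": 0.4,"linear": [-0.8,0,0],"rotation": [-0.07,0,0]},
    {"claw": 0.4,"linear": [-0.8,0,0],"rotation": [-0.07,0,0]},
    {"claw": 0.4,"linear": [-0.6,0,0],"rotation": [-0.07,0,0]},
    {"claw": 0.4,"linear": [-0.2,0,0],"rotation": [-0.07,0,0]}
  ]
}}

```text
time: 26.78
position: [0.5759, 0.3508, 0.1426]
tool_rot: [-0.014, 1.564, 0.019]
ft_force: [-0.1, -0.5, -0.3]
grip_width: 0.592
```

Emit:
{"fn": "play_rows", "kwargs": {
  "targets": [
    {"claw": 0.4,"linear": [0,-0.4,-0.2],"rotation": [0,0,0]},
    {"claw": 0.4,"linear": [0,-0.8,-0.4],"rotation": [0,0,0]},
    {"claw": 0.4,"linear": [0,-0.8,-0.4],"rotation": [0,0,0]},
    {"claw": 0.4,"linear": [0,-0.8,-0.4],"rotation": [0,0,0]},
    {"claw": 0.4,"linear": [0,-0.8,-0.4],"rotation": [0,0,0]},
    {"claw": 0.4,"linear": [0,-0.8,-0.4],"rotation": [0,0,0]},
    {"claw": 0.4,"linear": [0,-0.8,-0.4],"rotation": [0,0,0]},
    {"claw": 0.4,"linear": [0,-0.8,-0.4],"rotation": [0,0,0]},
    {"claw": 0.4,"linear": [0,-0.8,-0.4],"rotation": [0,0,0]},
    {"claw": 0.4,"linear": [0,-0.8,-0.4],"rotation": [0,0,0]}
  ]
}}

```text
time: 27.62
position: [0.4763, 0.1524, 0.1431]
tool_rot: [0.009, 1.56, 0.004]
ft_force: [0.0, 0.5, -0.4]
grip_width: 0.6
```

Emit:
{"fn": "play_rows", "kwargs": {
  "targets": [
    {"claw": 0.4,"linear": [0,-0.8,-0.4],"rotation": [0,0,0]},
    {"claw": 0.4,"linear": [0,-0.8,-0.4],"rotation": [0,0,0]},
    {"claw": 0.4,"linear": [0,-0.8,-0.4],"rotation": [0,0,0]},
    {"claw": 0.4,"linear": [0,-0.4,-0.2],"rotation": [0,0,0]},
    {"claw": 0.4,"linear": [0,0,0],"rotation": [0,0,0]},
    {"claw": 0.4,"linear": [0,0,0],"rotation": [0,0,0]},
    {"claw": 0.4,"linear": [0,0,0],"rotation": [0,0,0]},
    {"claw": 0.4,"linear": [0,0,0],"rotation": [0,0,0]}
  ]
}}

```text
time: 28.28
position: [0.4329, 0.0708, 0.141]
tool_rot: [0.03, 1.559, -0.03]
ft_force: [-0.8, 0.6, -0.4]
grip_width: 0.598
```

```bash
python3 -c "
from h import *
go([.4359,.0806,.06],0)
st=get_state();np.save('st3.npy',st,allow_pickle=True);cv2.imwrite('pics/w3.png',get_image('wrist'));cv2.imwrite('pics/t3.png',get_image('top'))
hsv=cv2.cvtColor(cv2.imread('pics/t3.png'),cv2.COLOR_BGR2HSV);m=cv2.inRange(hsv,(3,120,50),(12,255,255)); m[:110]=0
m=cv2.morphologyEx(m,cv2.MORPH_CLOSE,np.ones((5,5)))
for c in cv2.findContours(m,cv2.RETR_EXTERNAL,cv2.CHAIN_APPROX_NONE)[0]:
    if cv2.contourArea(c)>150:
        e=cv2.fitEllipse(c); print(np.round(e[0],1),np.round(e[1],1),plane('top',e[0],.012).round(4),plane('top',e[0],.016).round(4))"
```

```text
pos [0.4329 0.0708 0.141 ] head -2.2 t 28.3 rot [-0.025  0.007 -0.   ] shift [3.241 0.392 0.12 ]
[350.3 316.9] [22.7 23.1] [ 0.4346 -0.106 ] [ 0.4344 -0.1057]
[308.6 312.5] [23. 23.] [ 0.4368 -0.0108] [ 0.4366 -0.0109]
[177.9 242.7] [44.7 50.5] [0.5736 0.3092] [0.5728 0.3079]
```

View pics/w3.png

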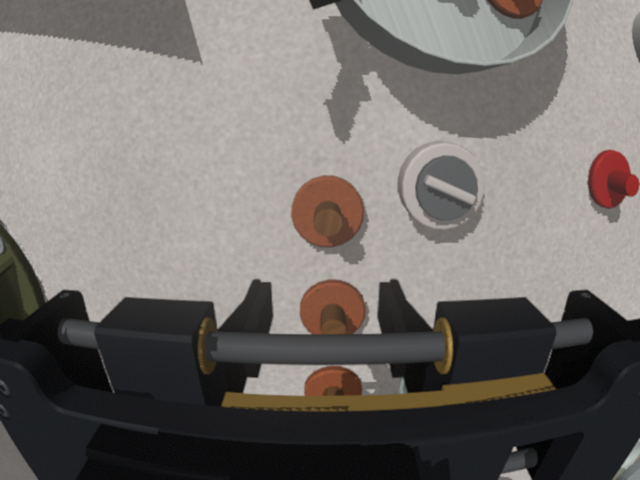

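Emit:
{"fn": "play_rows", "kwargs": {
  "targets": [
    {"claw": 0.4,"linear": [0,0.39,0.12],"rotation": [-0.025,0.007,0]},
    {"claw": 0.4,"linear": [0.5,0,0],"rotation": [0,0,0]},
    {"claw": 0.4,"linear": [0.7,0,0],"rotation": [0,0,0]},
    {"claw": 0.4,"linear": [0.7,0,0],"rotation": [0,0,0]},
    {"claw": 0.4,"linear": [0.7,0,0],"rotation": [0,0,0]},
    {"claw": 0.4,"linear": [0.6,0,0],"rotation": [0,0,0]},
    {"claw": 0.4,"linear": [0,0,0],"rotation": [0,0,0]},
    {"claw": 0.4,"linear": [0,0,0],"rotation": [0,0,0]},
    {"claw": 0.4,"linear": [0,0,0],"rotation": [0,0,0]}
  ]
}}

```text
time: 29.13
position: [0.4401, 0.0902, 0.0594]
tool_rot: [-0.004, 1.569, 0.017]
ft_force: [-0.7, 0.2, -0.0]
grip_width: 0.597
```

```bash
python3 -c "
from h import *
go([.4359,.0806,.0165],0)"
```

```text
pos [0.4401 0.0902 0.0594] head 0.7 t 29.1 rot [ 0.008  0.001 -0.005] shift [ 1.714 -0.385 -0.168]
```

Emit:
{"fn": "play_rows", "kwargs": {
  "targets": [
    {"claw": 0.4,"linear": [0,-0.38,-0.17],"rotation": [0.008,0,-0.005]},
    {"claw": 0.4,"linear": [0,0,0],"rotation": [0,0,0]},
    {"claw": 0.4,"linear": [0,0,0],"rotation": [0,0,0]},
    {"claw": 0.4,"linear": [0.5,0,0],"rotation": [0,0,0]},
    {"claw": 0.4,"linear": [0.5,0,0],"rotation": [0,0,0]},
    {"claw": 0.4,"linear": [0.4,0,0],"rotation": [0,0,0]},
    {"claw": 0.4,"linear": [0.1,0,0],"rotation": [0,0,0]},
    {"claw": 0.4,"linear": [0,0,0],"rotation": [0,0,0]},
    {"claw": 0.4,"linear": [0,0,0],"rotation": [0,0,0]}
  ]
}}

```text
time: 29.88
position: [0.4412, 0.079, 0.0263]
tool_rot: [0.001, 1.557, -0.005]
ft_force: [0.4, -0.9, 0.1]
grip_width: 0.602
```

```bash
python3 -c "
from h import *
go([.4359,.0806,.0165],0)"
```

```text
pos [0.4412 0.079  0.0263] head -0.2 t 29.9 rot [-0.002  0.009  0.002] shift [ 0.393  0.065 -0.212]
```

Emit:
{"fn": "play_rows", "kwargs": {
  "targets": [
    {"claw": 0.4,"linear": [0.4,0.06,-0.2],"rotation": [0,0.009,0]},
    {"claw": 0.4,"linear": [0,0,0],"rotation": [0,0,0]},
    {"claw": 0.8,"linear": [0,0,0],"rotation": [0,0,0]},
    {"claw": 0.8,"linear": [0,0,0],"rotation": [0,0,0]},
    {"claw": 0.8,"linear": [0,0,0],"rotation": [0,0,0]},
    {"claw": 0.8,"linear": [0,0,0],"rotation": [0,0,0]},
    {"claw": 0.8,"linear": [0,0,0],"rotation": [0,0,0]},
    {"claw": 0.8,"linear": [0,0,0],"rotation": [0,0,0]},
    {"claw": 0.8,"linear": [0,0,0],"rotation": [0,0,0]}
  ]
}}

```text
time: 30.63
position: [0.4373, 0.0808, 0.017]
tool_rot: [0.0, 1.569, -0.005]
ft_force: [0.3, -0.4, -0.9]
grip_width: 0.245
```

Emit:
{"fn": "play_rows", "kwargs": {
  "targets": [
    {"claw": 0.8,"linear": [-0.4,0,0],"rotation": [0,0,0]},
    {"claw": 0.8,"linear": [-0.8,0,0],"rotation": [0,0,0]},
    {"claw": 0.8,"linear": [-0.8,0,0],"rotation": [0,0,0]},
    {"claw": 0.8,"linear": [-0.8,0,0],"rotation": [0,0,0]},
    {"claw": 0.8,"linear": [-0.8,0,0],"rotation": [0,0,0]},
    {"claw": 0.8,"linear": [-0.8,0.1,0.4],"rotation": [0,0,0]},
    {"claw": 0.8,"linear": [-0.6,0.5,0.5],"rotation": [0,0,0]},
    {"claw": 0.8,"linear": [0,0.8,0.5],"rotation": [0,0,0]},
    {"claw": 0.8,"linear": [0,0.8,0.5],"rotation": [0,0,0]},
    {"claw": 0.8,"linear": [0,0.8,0.5],"rotation": [0,0,0]}
  ]
}}

```text
time: 31.47
position: [0.4972, 0.1532, 0.1536]
tool_rot: [0.002, 1.568, -0.016]
ft_force: [0.7, -0.4, 0.2]
grip_width: 0.247
```

Emit:
{"fn": "play_rows", "kwargs": {
  "targets": [
    {"claw": 0.8,"linear": [0,0.8,0.4],"rotation": [0,0,0]},
    {"claw": 0.8,"linear": [0,0.8,0.2],"rotation": [0,0,0]},
    {"claw": 0.8,"linear": [0,0.8,0],"rotation": [0,0,0]},
    {"claw": 0.8,"linear": [0,0.8,0],"rotation": [0,0,0]},
    {"claw": 0.8,"linear": [0,0.8,0],"rotation": [0,0,0]},
    {"claw": 0.8,"linear": [0,0.8,0],"rotation": [0,0,0]},
    {"claw": 0.8,"linear": [0,0.8,0],"rotation": [0,0,0]},
    {"claw": 0.8,"linear": [0,0.8,0],"rotation": [0,0,0]},
    {"claw": 0.8,"linear": [0,0.8,0],"rotation": [0,0,0]},
    {"claw": 0.8,"linear": [0,0.4,0],"rotation": [0,0,0]}
  ]
}}

```text
time: 32.3
position: [0.5178, 0.3528, 0.16]
tool_rot: [0.008, 1.565, -0.014]
ft_force: [-0.9, -0.3, -0.4]
grip_width: 0.246
```

Emit:
{"fn": "play_rows", "kwargs": {
  "targets": [
    {"claw": 0.8,"linear": [0,0,0],"rotation": [-0.07,0,0]},
    {"claw": 0.8,"linear": [0,0,0],"rotation": [-0.07,0,0]},
    {"claw": 0.8,"linear": [0,0,0],"rotation": [-0.07,0,0]},
    {"claw": 0.8,"linear": [0,0,0],"rotation": [-0.07,0,0]},
    {"claw": 0.8,"linear": [0,0,0],"rotation": [0,0,0]},
    {"claw": 0.8,"linear": [0,0,0],"rotation": [0,0,0]},
    {"claw": 0.8,"linear": [0,0,0],"rotation": [0,0,0]}
  ]
}}

```text
time: 32.88
position: [0.5164, 0.3546, 0.1632]
tool_rot: [-0.353, 1.539, 0.346]
ft_force: [-0.4, -0.6, -1.9]
grip_width: 0.244
```

```bash
python3 -c "
from h import *
go([.4997,.3452,.1],27);print(get_state()['grip_width'])"
```

```text
pos [0.5164 0.3546 0.1632] head 25.5 t 32.9 rot [-0.016  0.002  0.003] shift [ 2.528 -0.033 -0.766]
0.24424198050038118
```

Emit:
{"fn": "play_rows", "kwargs": {
  "targets": [
    {"claw": 0.8,"linear": [0,0,-0.4],"rotation": [-0.016,0.002,0.003]},
    {"claw": 0.8,"linear": [0.2,0,-0.36],"rotation": [0,0,0]},
    {"claw": 0.8,"linear": [0.5,0,0],"rotation": [0,0,0]},
    {"claw": 0.8,"linear": [0.6,0,0],"rotation": [0,0,0]},
    {"claw": 0.8,"linear": [0.6,0,0],"rotation": [0,0,0]},
    {"claw": 0.8,"linear": [0.5,0,0],"rotation": [0,0,0]},
    {"claw": 0.8,"linear": [0,0,0],"rotation": [0,0,0]},
    {"claw": 0.8,"linear": [0,0,0],"rotation": [0,0,0]},
    {"claw": 0.8,"linear": [0,0,0],"rotation": [0,0,0]}
  ]
}}

```text
time: 33.63
position: [0.5016, 0.3437, 0.0995]
tool_rot: [-0.358, 1.54, 0.353]
ft_force: [-0.2, 0.0, -0.3]
grip_width: 0.248
```

```bash
python3 -c "
from h import *
go([.4997,.3452,.04],27)"
```

```text
pos [0.5016 0.3437 0.0995] head 26.0 t 33.6 rot [-0.011  0.001  0.002] shift [ 2.381  0.088 -0.041]
```

Emit:
{"fn": "play_rows", "kwargs": {
  "targets": [
    {"claw": 0.8,"linear": [0.2,0.09,-0.04],"rotation": [-0.011,0,0.002]},
    {"claw": 0.8,"linear": [0.5,0,0],"rotation": [0,0,0]},
    {"claw": 0.8,"linear": [0.5,0,0],"rotation": [0,0,0]},
    {"claw": 0.8,"linear": [0.5,0,0],"rotation": [0,0,0]},
    {"claw": 0.8,"linear": [0.5,0,0],"rotation": [0,0,0]},
    {"claw": 0.8,"linear": [0.1,0,0],"rotation": [0,0,0]},
    {"claw": 0.8,"linear": [0,0,0],"rotation": [0,0,0]},
    {"claw": 0.8,"linear": [0,0,0],"rotation": [0,0,0]}
  ]
}}

```text
time: 34.3
position: [0.5001, 0.3462, 0.0363]
tool_rot: [-0.369, 1.537, 0.371]
ft_force: [0.3, -0.6, -0.6]
grip_width: 0.249
```

```bash
python3 -c "
from h import *
go([.4997,.3452,.0212],27);print(get_state()['ft_force'])"
```

```text
pos [0.5001 0.3462 0.0363] head 27.0 t 34.3 rot [ 0.     0.001 -0.001] shift [ 0.605 -0.026 -0.033]
[ 0.32258349 -0.62954114 -0.63133441]
```

Emit:
{"fn": "play_rows", "kwargs": {
  "targets": [
    {"claw": 0.8,"linear": [0.3,0,-0.03],"rotation": [0,0,0]},
    {"claw": 0.8,"linear": [0.25,0,0],"rotation": [0,0,0]},
    {"claw": 0.8,"linear": [0.08,0,0],"rotation": [0,0,0]},
    {"claw": 0.8,"linear": [0,0,0],"rotation": [0,0,0]}
  ]
}}

```text
time: 34.63
position: [0.5006, 0.3466, 0.0209]
tool_rot: [-0.368, 1.535, 0.371]
ft_force: [-1.4, -0.6, 3.2]
grip_width: 0.245
```

Emit:
{"fn": "play_rows", "kwargs": {
  "targets": [
    {"claw": 0.5,"linear": [0,0,0],"rotation": [0,0,0]},
    {"claw": 0.5,"linear": [0,0,0],"rotation": [0,0,0]},
    {"claw": 0.5,"linear": [0,0,0],"rotation": [0,0,0]},
    {"claw": 0.5,"linear": [-0.5,0,0],"rotation": [0,0,0]},
    {"claw": 0.5,"linear": [-0.8,0,0],"rotation": [0,0,0]},
    {"claw": 0.4,"linear": [-0.8,0,0],"rotation": [0,0,0]},
    {"claw": 0.4,"linear": [-0.8,0,0],"rotation": [0.07,0,0]},
    {"claw": 0.4,"linear": [-0.8,0,0],"rotation": [0.07,0,0]},
    {"claw": 0.4,"linear": [-0.8,0,0],"rotation": [0.07,0,0]},
    {"claw": 0.4,"linear": [-0.3,0,0],"rotation": [0.08,0,0]}
  ]
}}

```text
time: 35.47
position: [0.4986, 0.3469, 0.1492]
tool_rot: [-0.002, 1.569, 0.009]
ft_force: [0.7, -0.7, -0.6]
grip_width: 0.598
```

Emit:
{"fn": "play_rows", "kwargs": {
  "targets": [
    {"claw": 0.4,"linear": [0,-0.4,0],"rotation": [0,0,0]},
    {"claw": 0.4,"linear": [0,-0.8,0],"rotation": [0,0,0]},
    {"claw": 0.4,"linear": [0,-0.8,0],"rotation": [0,0,0]},
    {"claw": 0.4,"linear": [0,-0.8,0],"rotation": [0,0,0]},
    {"claw": 0.4,"linear": [0,-0.8,0],"rotation": [0,0,0]},
    {"claw": 0.4,"linear": [0,-0.8,0],"rotation": [0,0,0]},
    {"claw": 0.4,"linear": [0,-0.8,-0.2],"rotation": [0,0,0]},
    {"claw": 0.4,"linear": [0,-0.8,-0.2],"rotation": [0,0,0]},
    {"claw": 0.4,"linear": [0,-0.8,-0.2],"rotation": [0,0,0]},
    {"claw": 0.4,"linear": [0,-0.8,-0.2],"rotation": [0,0,0]}
  ]
}}

```text
time: 36.3
position: [0.4796, 0.1502, 0.1517]
tool_rot: [-0.031, 1.564, 0.043]
ft_force: [0.9, -0.6, -0.6]
grip_width: 0.598
```

Emit:
{"fn": "play_rows", "kwargs": {
  "targets": [
    {"claw": 0.4,"linear": [0,-0.8,-0.2],"rotation": [0,0,0]},
    {"claw": 0.4,"linear": [0,-0.8,-0.2],"rotation": [0,0,0]},
    {"claw": 0.4,"linear": [0,-0.8,-0.2],"rotation": [0,0,0]},
    {"claw": 0.4,"linear": [0,-0.8,-0.2],"rotation": [0,0,0]},
    {"claw": 0.4,"linear": [0,-0.8,-0.2],"rotation": [0,0,0]},
    {"claw": 0.4,"linear": [0,-0.8,-0.2],"rotation": [0,0,0]},
    {"claw": 0.4,"linear": [0,-0.8,-0.2],"rotation": [0,0,0]},
    {"claw": 0.4,"linear": [0,-0.6,-0.1],"rotation": [0,0,0]},
    {"claw": 0.4,"linear": [0,-0.3,0],"rotation": [0,0,0]},
    {"claw": 0.4,"linear": [0,0,0],"rotation": [0,0,0]}
  ]
}}

```text
time: 37.13
position: [0.4416, -0.0336, 0.1479]
tool_rot: [-0.059, 1.57, 0.056]
ft_force: [0.3, 0.3, -0.1]
grip_width: 0.603
```

Emit:
{"fn": "play_rows", "kwargs": {
  "targets": [
    {"claw": 0.4,"linear": [0,0,0],"rotation": [0,0,0]},
    {"claw": 0.4,"linear": [0,0,0],"rotation": [0,0,0]},
    {"claw": 0.4,"linear": [0,0,0],"rotation": [0,0,0]}
  ]
}}

```text
time: 37.38
position: [0.4414, -0.032, 0.1476]
tool_rot: [-0.062, 1.57, 0.06]
ft_force: [-0.3, -0.1, -0.0]
grip_width: 0.598
```

```bash
python3 -c "
from h import *
go([.4368,-.0108,.06],0)"
```

```text
pos [ 0.4414 -0.032   0.1476] head 4.5 t 37.4 rot [ 0.049 -0.     0.001] shift [ 3.503  0.846 -0.184]
```

Emit:
{"fn": "play_rows", "kwargs": {
  "targets": [
    {"claw": 0.4,"linear": [0,0.4,-0.1],"rotation": [0.049,0,0]},
    {"claw": 0.4,"linear": [0.3,0.4,-0.1],"rotation": [0,0,0]},
    {"claw": 0.4,"linear": [0.7,0,0],"rotation": [0,0,0]},
    {"claw": 0.4,"linear": [0.7,0,0],"rotation": [0,0,0]},
    {"claw": 0.4,"linear": [0.7,0,0],"rotation": [0,0,0]},
    {"claw": 0.4,"linear": [0.7,0,0],"rotation": [0,0,0]},
    {"claw": 0.4,"linear": [0.3,0,0],"rotation": [0,0,0]},
    {"claw": 0.4,"linear": [0,0,0],"rotation": [0,0,0]},
    {"claw": 0.4,"linear": [0,0,0],"rotation": [0,0,0]},
    {"claw": 0.4,"linear": [0,0,0],"rotation": [0,0,0]}
  ]
}}

```text
time: 38.22
position: [0.4363, 0.0005, 0.0583]
tool_rot: [-0.024, 1.568, 0.026]
ft_force: [0.3, 0.5, 0.8]
grip_width: 0.604
```

```bash
python3 -c "
from h import *
go([.4368,-.0108,.0165],0)"
```

```text
pos [0.4363 0.0005 0.0583] head 1.8 t 38.2 rot [ 0.02   0.002 -0.001] shift [ 1.674 -0.452  0.019]
```

Emit:
{"fn": "play_rows", "kwargs": {
  "targets": [
    {"claw": 0.4,"linear": [0,-0.42,0],"rotation": [0.02,0.002,0]},
    {"claw": 0.4,"linear": [0,0,0],"rotation": [0,0,0]},
    {"claw": 0.4,"linear": [0,0,0],"rotation": [0,0,0]},
    {"claw": 0.4,"linear": [0.5,0,0],"rotation": [0,0,0]},
    {"claw": 0.4,"linear": [0.5,0,0],"rotation": [0,0,0]},
    {"claw": 0.4,"linear": [0.5,0,0],"rotation": [0,0,0]},
    {"claw": 0.4,"linear": [0.1,0,0],"rotation": [0,0,0]},
    {"claw": 0.4,"linear": [0,0,0],"rotation": [0,0,0]},
    {"claw": 0.4,"linear": [0,0,0],"rotation": [0,0,0]}
  ]
}}

```text
time: 38.97
position: [0.4429, -0.0139, 0.0232]
tool_rot: [0.003, 1.559, -0.008]
ft_force: [-0.5, -0.4, 0.0]
grip_width: 0.599
```

```bash
python3 -c "
from h import *
go([.4368,-.0108,.0165],0)"
```

```text
pos [ 0.4429 -0.0139  0.0232] head -0.4 t 39.0 rot [-0.004  0.007  0.002] shift [ 0.267  0.123 -0.244]
```

Emit:
{"fn": "play_rows", "kwargs": {
  "targets": [
    {"claw": 0.4,"linear": [0.27,0.12,-0.24],"rotation": [-0.004,0.007,0]},
    {"claw": 0.4,"linear": [0,0,0],"rotation": [0,0,0]},
    {"claw": 0.8,"linear": [0,0,0],"rotation": [0,0,0]},
    {"claw": 0.8,"linear": [0,0,0],"rotation": [0,0,0]},
    {"claw": 0.8,"linear": [0,0,0],"rotation": [0,0,0]},
    {"claw": 0.8,"linear": [0,0,0],"rotation": [0,0,0]},
    {"claw": 0.8,"linear": [0,0,0],"rotation": [0,0,0]},
    {"claw": 0.8,"linear": [0,0,0],"rotation": [0,0,0]},
    {"claw": 0.8,"linear": [0,0,0],"rotation": [0,0,0]}
  ]
}}

```text
time: 39.72
position: [0.4385, -0.0109, 0.0184]
tool_rot: [-0.003, 1.567, -0.004]
ft_force: [-0.6, 0.4, -1.5]
grip_width: 0.246
```

Emit:
{"fn": "play_rows", "kwargs": {
  "targets": [
    {"claw": 0.8,"linear": [-0.4,0,0],"rotation": [0,0,0]},
    {"claw": 0.8,"linear": [-0.8,0,0],"rotation": [0,0,0]},
    {"claw": 0.8,"linear": [-0.8,0,0],"rotation": [0,0,0]},
    {"claw": 0.8,"linear": [-0.8,0,0],"rotation": [0,0,0]},
    {"claw": 0.8,"linear": [-0.8,0,0],"rotation": [0,0,0]},
    {"claw": 0.8,"linear": [-0.8,0.1,0.4],"rotation": [0,0,0]},
    {"claw": 0.8,"linear": [-0.8,0.5,0.4],"rotation": [0,0,0]},
    {"claw": 0.8,"linear": [0,0.8,0.4],"rotation": [0,0,0]},
    {"claw": 0.8,"linear": [0,0.8,0.4],"rotation": [0,0,0]},
    {"claw": 0.8,"linear": [0,0.8,0.4],"rotation": [0,0,0]}
  ]
}}

```text
time: 40.55
position: [0.4868, 0.0626, 0.1594]
tool_rot: [0.001, 1.568, -0.013]
ft_force: [0.5, -1.2, -0.8]
grip_width: 0.242
```

Emit:
{"fn": "play_rows", "kwargs": {
  "targets": [
    {"claw": 0.8,"linear": [0,0.8,0.3],"rotation": [0,0,0]},
    {"claw": 0.8,"linear": [0,0.8,0.2],"rotation": [0,0,0]},
    {"claw": 0.8,"linear": [0,0.8,0],"rotation": [0,0,0]},
    {"claw": 0.8,"linear": [0,0.8,0],"rotation": [0,0,0]},
    {"claw": 0.8,"linear": [0,0.8,0],"rotation": [0,0,0]},
    {"claw": 0.8,"linear": [0,0.8,0],"rotation": [0,0,0]},
    {"claw": 0.8,"linear": [0,0.8,0],"rotation": [0,0,0]},
    {"claw": 0.8,"linear": [0,0.8,0],"rotation": [0,0,0]},
    {"claw": 0.8,"linear": [0,0.8,0],"rotation": [0,0,0]},
    {"claw": 0.8,"linear": [0,0.6,0],"rotation": [0,0,0]}
  ]
}}

```text
time: 41.38
position: [0.5024, 0.2674, 0.1655]
tool_rot: [0.003, 1.564, -0.012]
ft_force: [0.5, 0.4, -0.6]
grip_width: 0.247
```

Emit:
{"fn": "play_rows", "kwargs": {
  "targets": [
    {"claw": 0.8,"linear": [0,0,0],"rotation": [0.08,0,0]},
    {"claw": 0.8,"linear": [0,0,0],"rotation": [0.08,0,0]},
    {"claw": 0.8,"linear": [0,0,0],"rotation": [0.08,0,0]},
    {"claw": 0.8,"linear": [0,0,0],"rotation": [0.08,0,0]},
    {"claw": 0.8,"linear": [0,0,0],"rotation": [0.08,0,0]},
    {"claw": 0.8,"linear": [0,0,0],"rotation": [0.08,0,0]},
    {"claw": 0.8,"linear": [0,0,0],"rotation": [0.08,0,0]},
    {"claw": 0.8,"linear": [0,0,0],"rotation": [0.08,0,0]},
    {"claw": 0.8,"linear": [0,0,0],"rotation": [0.06,0,0]},
    {"claw": 0.8,"linear": [0,0,0],"rotation": [0,0,0]}
  ]
}}

```text
time: 42.22
position: [0.498, 0.274, 0.1715]
tool_rot: [0.867, 1.388, -0.865]
ft_force: [-0.4, 0.1, -1.3]
grip_width: 0.245
```

Emit:
{"fn": "play_rows", "kwargs": {
  "targets": [
    {"claw": 0.8,"linear": [0,0,0],"rotation": [0,0,0]},
    {"claw": 0.8,"linear": [0,0,0],"rotation": [0,0,0]}
  ]
}}

```text
time: 42.38
position: [0.4978, 0.274, 0.1724]
tool_rot: [0.863, 1.389, -0.862]
ft_force: [-0.4, -0.2, -1.3]
grip_width: 0.247
```

```bash
python3 -c "
from h import *
go([.4803,.2726,.1],-69);print(get_state()['grip_width'])
st=get_state();np.save('st4.npy',st,allow_pickle=True);cv2.imwrite('pics/w4.png',get_image('wrist'));cv2.imwrite('pics/s4.png',get_image('scene'))"
```

```text
pos [0.4978 0.274  0.1724] head -63.5 t 42.4 rot [ 0.061  0.001 -0.002] shift [ 2.895 -0.672 -0.2  ]
0.2471375986542824
```

View pics/w4.png

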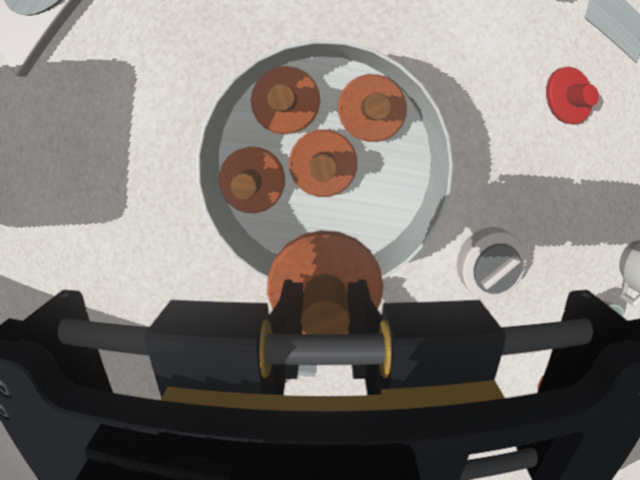

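Emit:
{"fn": "play_rows", "kwargs": {
  "targets": [
    {"claw": 0.8,"linear": [0,-0.3,-0.1],"rotation": [0.061,0,0]},
    {"claw": 0.8,"linear": [0.3,-0.37,-0.1],"rotation": [0,0,0]},
    {"claw": 0.8,"linear": [0.6,0,0],"rotation": [0,0,0]},
    {"claw": 0.8,"linear": [0.6,0,0],"rotation": [0,0,0]},
    {"claw": 0.8,"linear": [0.6,0,0],"rotation": [0,0,0]},
    {"claw": 0.8,"linear": [0.4,0,0],"rotation": [0,0,0]},
    {"claw": 0.8,"linear": [0,0,0],"rotation": [0,0,0]},
    {"claw": 0.8,"linear": [0,0,0],"rotation": [0,0,0]},
    {"claw": 0.8,"linear": [0,0,0],"rotation": [0,0,0]}
  ]
}}

```text
time: 43.23
position: [0.4808, 0.2722, 0.1088]
tool_rot: [0.935, 1.358, -0.93]
ft_force: [-0.6, 0.6, -0.3]
grip_width: 0.243
```

```bash
python3 -c "
from h import *
go([.4803,.2726,.04],-69)
st=np.load('st4.npy',allow_pickle=True).item()
for p in [(.541,.296,.046),(.6051,.2802,.046),(.5762,.3502,.046),(.5006,.3466,.046)]: print(proj('wrist',p,st).round(1))
for a in range(-60,241,60): print(a,proj('wrist',[.540+.1*np.cos(np.radians(a)),.2955+.1*np.sin(np.radians(a)),.058],st).round(1))"
```

```text
pos [0.4808 0.2722 0.1088] head -68.8 t 43.2 rot [ 0.002  0.    -0.003] shift [ 2.751 -0.011 -0.021]
[323.9 167.6]
[379.2 104.2]
[281.   97.2]
[244.9 185.5]
-60 [452.1 165.6]
0 [384.2  53.9]
60 [249.1  62.8]
120 [196.7 181.5]
180 [270.  280.4]
240 [391.2 273.3]
```

Emit:
{"fn": "play_rows", "kwargs": {
  "targets": [
    {"claw": 0.8,"linear": [0.3,0,0],"rotation": [0,0,0]},
    {"claw": 0.8,"linear": [0.5,0,0],"rotation": [0,0,0]},
    {"claw": 0.8,"linear": [0.5,0,0],"rotation": [0,0,0]},
    {"claw": 0.8,"linear": [0.5,0,0],"rotation": [0,0,0]},
    {"claw": 0.8,"linear": [0.5,0,0],"rotation": [0,0,0]},
    {"claw": 0.8,"linear": [0.4,0,0],"rotation": [0,0,0]},
    {"claw": 0.8,"linear": [0,0,0],"rotation": [0,0,0]},
    {"claw": 0.8,"linear": [0,0,0],"rotation": [0,0,0]}
  ]
}}

```text
time: 43.9
position: [0.482, 0.2727, 0.035]
tool_rot: [0.936, 1.358, -0.928]
ft_force: [0.2, 0.5, -1.4]
grip_width: 0.249
```

```bash
python3 -c "
from h import *
go([.4803,.2726,.0225],-69);print(get_state()['ft_force'])"
```

```text
pos [0.482  0.2727 0.035 ] head -68.8 t 43.9 rot [ 0.002  0.    -0.004] shift [ 0.498 -0.065 -0.022]
[ 0.16415929  0.48805562 -1.36916816]
```

Emit:
{"fn": "play_rows", "kwargs": {
  "targets": [
    {"claw": 0.8,"linear": [0.3,-0.06,0],"rotation": [0,0,0]},
    {"claw": 0.8,"linear": [0.15,0,0],"rotation": [0,0,0]},
    {"claw": 0.8,"linear": [0.1,0,0],"rotation": [0,0,0]},
    {"claw": 0.8,"linear": [0,0,0],"rotation": [0,0,0]}
  ]
}}

```text
time: 44.23
position: [0.4821, 0.2733, 0.0228]
tool_rot: [0.938, 1.356, -0.926]
ft_force: [1.1, -0.5, -0.7]
grip_width: 0.246
```

Emit:
{"fn": "play_rows", "kwargs": {
  "targets": [
    {"claw": 0.5,"linear": [0,0,0],"rotation": [0,0,0]},
    {"claw": 0.5,"linear": [0,0,0],"rotation": [0,0,0]},
    {"claw": 0.5,"linear": [0,0,0],"rotation": [0,0,0]},
    {"claw": 0.5,"linear": [-0.5,0,0],"rotation": [0,0,0]},
    {"claw": 0.5,"linear": [-0.8,0,0],"rotation": [0,0,0]},
    {"claw": 0.4,"linear": [-0.8,0,0],"rotation": [0,0,0]},
    {"claw": 0.4,"linear": [-0.8,0,0],"rotation": [0,0,0]},
    {"claw": 0.4,"linear": [-0.8,0,0],"rotation": [-0.08,0,0]},
    {"claw": 0.4,"linear": [-0.8,0,0],"rotation": [-0.08,0,0]},
    {"claw": 0.4,"linear": [-0.3,0,0],"rotation": [-0.08,0,0]}
  ]
}}

```text
time: 45.07
position: [0.48, 0.2734, 0.1514]
tool_rot: [0.644, 1.467, -0.635]
ft_force: [1.1, 0.6, -0.1]
grip_width: 0.597
```

Emit:
{"fn": "play_rows", "kwargs": {
  "targets": [
    {"claw": 0.4,"linear": [0,0,0],"rotation": [-0.08,0,0]},
    {"claw": 0.4,"linear": [0,0,0],"rotation": [-0.08,0,0]},
    {"claw": 0.4,"linear": [0,0,0],"rotation": [-0.08,0,0]},
    {"claw": 0.4,"linear": [0,0,0],"rotation": [-0.08,0,0]},
    {"claw": 0.4,"linear": [0,0,0],"rotation": [-0.08,0,0]},
    {"claw": 0.4,"linear": [0,0,0],"rotation": [-0.08,0,0]},
    {"claw": 0.4,"linear": [0,0,0],"rotation": [-0.04,0,0]},
    {"claw": 0.4,"linear": [0,-0.4,0],"rotation": [0,0,0]},
    {"claw": 0.4,"linear": [0,-0.8,0],"rotation": [0,0,0]},
    {"claw": 0.4,"linear": [0,-0.8,0],"rotation": [0,0,0]}
  ]
}}

```text
time: 45.9
position: [0.4813, 0.2307, 0.166]
tool_rot: [-0.002, 1.547, 0.018]
ft_force: [0.8, -0.0, -0.9]
grip_width: 0.604
```

Emit:
{"fn": "play_rows", "kwargs": {
  "targets": [
    {"claw": 0.4,"linear": [0,-0.8,-0.1],"rotation": [0,0,0]},
    {"claw": 0.4,"linear": [0,-0.8,-0.1],"rotation": [0,0,0]},
    {"claw": 0.4,"linear": [0,-0.8,-0.1],"rotation": [0,0,0]},
    {"claw": 0.4,"linear": [0,-0.8,-0.1],"rotation": [0,0,0]},
    {"claw": 0.4,"linear": [0,-0.8,-0.1],"rotation": [0,0,0]},
    {"claw": 0.4,"linear": [0,-0.8,-0.1],"rotation": [0,0,0]},
    {"claw": 0.4,"linear": [0,-0.8,-0.1],"rotation": [0,0,0]},
    {"claw": 0.4,"linear": [0,-0.8,-0.1],"rotation": [0,0,0]},
    {"claw": 0.4,"linear": [0,-0.8,-0.1],"rotation": [0,0,0]},
    {"claw": 0.4,"linear": [0,-0.8,0],"rotation": [0,0,0]}
  ]
}}

```text
time: 46.73
position: [0.4606, 0.0243, 0.1727]
tool_rot: [-0.01, 1.536, 0.021]
ft_force: [-0.3, -0.3, 0.7]
grip_width: 0.6
```

Emit:
{"fn": "play_rows", "kwargs": {
  "targets": [
    {"claw": 0.4,"linear": [0,-0.8,0],"rotation": [0,0,0]},
    {"claw": 0.4,"linear": [0,-0.8,0],"rotation": [0,0,0]},
    {"claw": 0.4,"linear": [0,-0.8,0],"rotation": [0,0,0]},
    {"claw": 0.4,"linear": [0,-0.8,0],"rotation": [0,0,0]},
    {"claw": 0.4,"linear": [0,-0.8,0],"rotation": [0,0,0]},
    {"claw": 0.4,"linear": [0,-0.4,0],"rotation": [0,0,0]},
    {"claw": 0.4,"linear": [0,0,0],"rotation": [0,0,0]},
    {"claw": 0.4,"linear": [0,0,0],"rotation": [0,0,0]},
    {"claw": 0.4,"linear": [0,0,0],"rotation": [0,0,0]}
  ]
}}

```text
time: 47.48
position: [0.4631, -0.0925, 0.1796]
tool_rot: [-0.013, 1.527, 0.015]
ft_force: [0.1, 0.5, -0.7]
grip_width: 0.598
```

```bash
python3 -c "
from h import *
go([.4346,-.106,.06],0)"
```

```text
pos [ 0.4631 -0.0925  0.1796] head 1.0 t 47.5 rot [ 0.011  0.028 -0.001] shift [ 4.783 -0.54  -1.142]
```

Emit:
{"fn": "play_rows", "kwargs": {
  "targets": [
    {"claw": 0.4,"linear": [0,-0.2,-0.5],"rotation": [0.011,0.028,0]},
    {"claw": 0.4,"linear": [0.2,-0.3,-0.6],"rotation": [0,0,0]},
    {"claw": 0.4,"linear": [0.7,0,0],"rotation": [0,0,0]},
    {"claw": 0.4,"linear": [0.7,0,0],"rotation": [0,0,0]},
    {"claw": 0.4,"linear": [0.7,0,0],"rotation": [0,0,0]},
    {"claw": 0.4,"linear": [0.7,0,0],"rotation": [0,0,0]},
    {"claw": 0.4,"linear": [0.7,0,0],"rotation": [0,0,0]},
    {"claw": 0.4,"linear": [0.7,0,0],"rotation": [0,0,0]},
    {"claw": 0.4,"linear": [0,0,0],"rotation": [0,0,0]},
    {"claw": 0.4,"linear": [0,0,0],"rotation": [0,0,0]}
  ]
}}

```text
time: 48.32
position: [0.4383, -0.0903, 0.0685]
tool_rot: [-0.017, 1.567, 0.019]
ft_force: [0.6, -0.5, -0.1]
grip_width: 0.6
```

```bash
python3 -c "
from h import *
go([.4346,-.106,.0165],0)"
```

```text
pos [ 0.4383 -0.0903  0.0685] head 1.3 t 48.3 rot [ 0.015  0.002 -0.001] shift [ 2.078 -0.63  -0.149]
```

Emit:
{"fn": "play_rows", "kwargs": {
  "targets": [
    {"claw": 0.4,"linear": [0,-0.3,-0.14],"rotation": [0.015,0.002,0]},
    {"claw": 0.4,"linear": [0,-0.3,0],"rotation": [0,0,0]},
    {"claw": 0.4,"linear": [0,0,0],"rotation": [0,0,0]},
    {"claw": 0.4,"linear": [0.5,0,0],"rotation": [0,0,0]},
    {"claw": 0.4,"linear": [0.5,0,0],"rotation": [0,0,0]},
    {"claw": 0.4,"linear": [0.5,0,0],"rotation": [0,0,0]},
    {"claw": 0.4,"linear": [0.3,0,0],"rotation": [0,0,0]},
    {"claw": 0.4,"linear": [0,0,0],"rotation": [0,0,0]},
    {"claw": 0.4,"linear": [0,0,0],"rotation": [0,0,0]},
    {"claw": 0.4,"linear": [0,0,0],"rotation": [0,0,0]}
  ]
}}

```text
time: 49.15
position: [0.4419, -0.1102, 0.0309]
tool_rot: [0.0, 1.556, -0.009]
ft_force: [0.3, 0.3, 0.0]
grip_width: 0.601
```

```bash
python3 -c "
from h import *
go([.4346,-.106,.0165],0)"
```

```text
pos [ 0.4419 -0.1102  0.0309] head -0.3 t 49.1 rot [-0.004  0.009  0.003] shift [ 0.577  0.169 -0.291]
```

Emit:
{"fn": "play_rows", "kwargs": {
  "targets": [
    {"claw": 0.4,"linear": [0.3,0.16,-0.2],"rotation": [-0.004,0.009,0.003]},
    {"claw": 0.4,"linear": [0.25,0,-0.08],"rotation": [0,0,0]},
    {"claw": 0.8,"linear": [0,0,0],"rotation": [0,0,0]},
    {"claw": 0.8,"linear": [0,0,0],"rotation": [0,0,0]},
    {"claw": 0.8,"linear": [0,0,0],"rotation": [0,0,0]},
    {"claw": 0.8,"linear": [0,0,0],"rotation": [0,0,0]},
    {"claw": 0.8,"linear": [0,0,0],"rotation": [0,0,0]},
    {"claw": 0.8,"linear": [0,0,0],"rotation": [0,0,0]},
    {"claw": 0.8,"linear": [0,0,0],"rotation": [0,0,0]}
  ]
}}

```text
time: 49.9
position: [0.4358, -0.1063, 0.0177]
tool_rot: [-0.002, 1.569, -0.001]
ft_force: [-0.7, -0.2, -1.0]
grip_width: 0.243
```

Emit:
{"fn": "play_rows", "kwargs": {
  "targets": [
    {"claw": 0.8,"linear": [-0.4,0,0],"rotation": [0,0,0]},
    {"claw": 0.8,"linear": [-0.8,0,0],"rotation": [0,0,0]},
    {"claw": 0.8,"linear": [-0.8,0,0],"rotation": [0,0,0]},
    {"claw": 0.8,"linear": [-0.8,0,0],"rotation": [0,0,0]},
    {"claw": 0.8,"linear": [-0.8,0,0],"rotation": [0,0,0]},
    {"claw": 0.8,"linear": [-0.5,0.3,0.1],"rotation": [0,0,0]},
    {"claw": 0.8,"linear": [0,0.6,0.2],"rotation": [0,0,0]},
    {"claw": 0.8,"linear": [0,0.8,0.2],"rotation": [0,0,0]},
    {"claw": 0.8,"linear": [0,0.8,0.2],"rotation": [0,0,0]},
    {"claw": 0.8,"linear": [0,0.8,0.2],"rotation": [0,0,0]}
  ]
}}

```text
time: 50.73
position: [0.4582, -0.025, 0.1318]
tool_rot: [0.002, 1.566, -0.009]
ft_force: [0.1, 0.2, -0.4]
grip_width: 0.246
```

Emit:
{"fn": "play_rows", "kwargs": {
  "targets": [
    {"claw": 0.8,"linear": [0,0.8,0.3],"rotation": [0,0,0]},
    {"claw": 0.8,"linear": [0,0.8,0.3],"rotation": [0,0,0]},
    {"claw": 0.8,"linear": [0,0.8,0.3],"rotation": [0,0,0]},
    {"claw": 0.8,"linear": [0,0.8,0.3],"rotation": [0,0,0]},
    {"claw": 0.8,"linear": [0,0.8,0.3],"rotation": [0,0,0]},
    {"claw": 0.8,"linear": [0,0.8,0.3],"rotation": [0,0,0]},
    {"claw": 0.8,"linear": [0,0.8,0.3],"rotation": [0,0,0]},
    {"claw": 0.8,"linear": [0,0.8,0.3],"rotation": [0,0,0]},
    {"claw": 0.8,"linear": [0,0.8,0.3],"rotation": [0,0,0]},
    {"claw": 0.8,"linear": [0,0.8,0.3],"rotation": [0,0,0]}
  ]
}}

```text
time: 51.57
position: [0.5376, 0.1834, 0.1397]
tool_rot: [0.0, 1.559, -0.015]
ft_force: [-0.5, -0.5, -0.4]
grip_width: 0.248
```

Emit:
{"fn": "play_rows", "kwargs": {
  "targets": [
    {"claw": 0.8,"linear": [0,0.6,0.2],"rotation": [0,0,0]},
    {"claw": 0.8,"linear": [0,0.3,0],"rotation": [0,0,0]},
    {"claw": 0.8,"linear": [0,0,0],"rotation": [0,0,0]},
    {"claw": 0.8,"linear": [0,0,0],"rotation": [0,0,0]},
    {"claw": 0.8,"linear": [0,0,0],"rotation": [0,0,0]},
    {"claw": 0.8,"linear": [0,0,0],"rotation": [0,0,0]}
  ]
}}

```text
time: 52.07
position: [0.5423, 0.2102, 0.1421]
tool_rot: [-0.002, 1.559, -0.009]
ft_force: [0.7, -0.3, -1.0]
grip_width: 0.241
```

```bash
python3 -c "
from h import *
go([.5433,.2316,.1],0);print(get_state()['grip_width'])"
```

```text
pos [0.5423 0.2102 0.1421] head -0.3 t 52.1 rot [-0.003  0.007  0.005] shift [1.685 0.856 0.038]
0.241017074484159
```

Emit:
{"fn": "play_rows", "kwargs": {
  "targets": [
    {"claw": 0.8,"linear": [0,0.45,0.03],"rotation": [-0.003,0.007,0.005]},
    {"claw": 0.8,"linear": [0.2,0.4,0],"rotation": [0,0,0]},
    {"claw": 0.8,"linear": [0.5,0,0],"rotation": [0,0,0]},
    {"claw": 0.8,"linear": [0.5,0,0],"rotation": [0,0,0]},
    {"claw": 0.8,"linear": [0.4,0,0],"rotation": [0,0,0]},
    {"claw": 0.8,"linear": [0,0,0],"rotation": [0,0,0]},
    {"claw": 0.8,"linear": [0,0,0],"rotation": [0,0,0]},
    {"claw": 0.8,"linear": [0,0,0],"rotation": [0,0,0]}
  ]
}}

```text
time: 52.73
position: [0.5422, 0.2291, 0.0956]
tool_rot: [0.001, 1.575, -0.005]
ft_force: [0.3, -0.9, -1.1]
grip_width: 0.244
```

```bash
python3 -c "
from h import *
go([.5433,.2316,.04],0)"
```

```text
pos [0.5422 0.2291 0.0956] head -0.2 t 52.7 rot [-0.002 -0.002  0.001] shift [2.223 0.101 0.043]
```

Emit:
{"fn": "play_rows", "kwargs": {
  "targets": [
    {"claw": 0.8,"linear": [0.2,0.1,0.04],"rotation": [0,0,0]},
    {"claw": 0.8,"linear": [0.5,0,0],"rotation": [0,0,0]},
    {"claw": 0.8,"linear": [0.5,0,0],"rotation": [0,0,0]},
    {"claw": 0.8,"linear": [0.5,0,0],"rotation": [0,0,0]},
    {"claw": 0.8,"linear": [0.4,0,0],"rotation": [0,0,0]},
    {"claw": 0.8,"linear": [0.1,0,0],"rotation": [0,0,0]},
    {"claw": 0.8,"linear": [0,0,0],"rotation": [0,0,0]},
    {"claw": 0.8,"linear": [0,0,0],"rotation": [0,0,0]}
  ]
}}

```text
time: 53.4
position: [0.543, 0.231, 0.034]
tool_rot: [0.001, 1.575, -0.006]
ft_force: [0.3, -0.3, -0.9]
grip_width: 0.245
```

```bash
python3 -c "
from h import *
go([.5433,.2316,.0217],0)"
```

```text
pos [0.543 0.231 0.034] head -0.3 t 53.4 rot [-0.003 -0.003  0.002] shift [0.49  0.025 0.013]
```

Emit:
{"fn": "play_rows", "kwargs": {
  "targets": [
    {"claw": 0.8,"linear": [0.3,0.02,0],"rotation": [0,0,0]},
    {"claw": 0.8,"linear": [0.18,0,0],"rotation": [0,0,0]},
    {"claw": 0.8,"linear": [0.06,0,0],"rotation": [0,0,0]},
    {"claw": 0.8,"linear": [0,0,0],"rotation": [0,0,0]}
  ]
}}

```text
time: 53.73
position: [0.5443, 0.2322, 0.022]
tool_rot: [0.002, 1.572, -0.006]
ft_force: [0.8, -0.0, -1.8]
grip_width: 0.249
```

Emit:
{"fn": "play_rows", "kwargs": {
  "targets": [
    {"claw": 0.5,"linear": [0,0,0],"rotation": [0,0,0]},
    {"claw": 0.5,"linear": [0,0,0],"rotation": [0,0,0]},
    {"claw": 0.5,"linear": [0,0,0],"rotation": [0,0,0]},
    {"claw": 0.5,"linear": [-0.5,0,0],"rotation": [0,0,0]},
    {"claw": 0.5,"linear": [-0.8,0,0],"rotation": [0,0,0]},
    {"claw": 0.4,"linear": [-0.8,0,0],"rotation": [0,0,0]},
    {"claw": 0.4,"linear": [-0.8,0,0],"rotation": [0,0,0]},
    {"claw": 0.4,"linear": [-0.8,0,0],"rotation": [0,0,0]},
    {"claw": 0.4,"linear": [-0.8,-0.4,0],"rotation": [0,0,0]},
    {"claw": 0.4,"linear": [-0.8,-0.8,0],"rotation": [0,0,0]}
  ]
}}

```text
time: 54.57
position: [0.5407, 0.2067, 0.1607]
tool_rot: [-0.003, 1.578, 0.003]
ft_force: [0.8, 0.4, 1.5]
grip_width: 0.598
```

Emit:
{"fn": "play_rows", "kwargs": {
  "targets": [
    {"claw": 0.4,"linear": [-0.8,-0.8,0],"rotation": [0,0,0]},
    {"claw": 0.4,"linear": [-0.8,-0.8,0],"rotation": [0,0,0]},
    {"claw": 0.4,"linear": [-0.6,-0.8,0],"rotation": [0,0,0]},
    {"claw": 0.4,"linear": [0,-0.8,0],"rotation": [0,0,0]},
    {"claw": 0.4,"linear": [0,-0.4,0],"rotation": [0,0,0]},
    {"claw": 0.4,"linear": [0,0,0],"rotation": [0,0,0]}
  ]
}}

```text
time: 55.07
position: [0.5443, 0.1125, 0.2307]
tool_rot: [-0.005, 1.562, 0.003]
ft_force: [0.3, 0.1, -0.2]
grip_width: 0.601
```

```bash
python3 - <<'E'
from h import *
go([.50,-.30,.2],0)
st=get_state();np.save('st5.npy',st,allow_pickle=True);w=get_image('wrist');cv2.imwrite('pics/w5.png',w);t=get_image('top');cv2.imwrite('pics/t5.png',t)
a=cv2.resize(w,(533,400)); b=cv2.resize(t[180:380,120:520],(800,400))[:, :800]
cv2.imwrite('pics/c5.png',np.hstack([cv2.resize(w,(400,300)),cv2.resize(t,(400,300))]))
for n in ('top0','t5'):
    hsv=cv2.cvtColor(cv2.imread(f'pics/{n}.png'),cv2.COLOR_BGR2HSV);m=cv2.inRange(hsv,(8,60,60),(25,160,255)); m[:220]=0;m[360:]=0;m[:,:370]=0;m[:,510:]=0
    m=cv2.morphologyEx(m,cv2.MORPH_OPEN,np.ones((3,3)))
    c=max(cv2.findContours(m,cv2.RETR_EXTERNAL,cv2.CHAIN_APPROX_NONE)[0],key=cv2.contourArea); e=cv2.fitEllipse(cv2.convexHull(c)); print(n,np.round(e[0],1),np.round(e[1],1),plane('top',e[0],.014).round(4))
E
```

```text
pos [0.5443 0.1125 0.2307] head 0.3 t 55.1 rot [0.003 0.006 0.001] shift [  1.229 -16.499  -1.772]
top0 [436.3 295. ] [88.5 93.2] [ 0.4999 -0.2986]
t5 [436.3 295. ] [88.4 93.2] [ 0.4998 -0.2987]
```

View pics/c5.png

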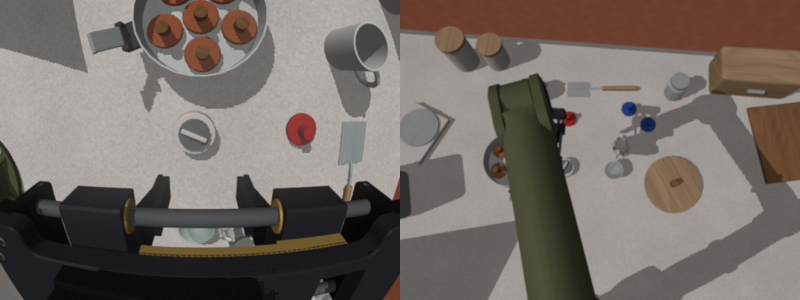

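Emit:
{"fn": "play_rows", "kwargs": {
  "targets": [
    {"claw": 0.4,"linear": [0,-0.5,0],"rotation": [0,0,0]},
    {"claw": 0.4,"linear": [0,-0.9,-0.1],"rotation": [0,0,0]},
    {"claw": 0.4,"linear": [0,-0.9,-0.1],"rotation": [0,0,0]},
    {"claw": 0.4,"linear": [0,-0.9,-0.1],"rotation": [0,0,0]},
    {"claw": 0.4,"linear": [0,-0.9,-0.1],"rotation": [0,0,0]},
    {"claw": 0.4,"linear": [0,-0.9,-0.1],"rotation": [0,0,0]},
    {"claw": 0.4,"linear": [0,-0.9,-0.1],"rotation": [0,0,0]},
    {"claw": 0.4,"linear": [0,-0.9,-0.1],"rotation": [0,0,0]},
    {"claw": 0.4,"linear": [0,-0.9,-0.1],"rotation": [0,0,0]},
    {"claw": 0.4,"linear": [0,-0.9,-0.1],"rotation": [0,0,0]}
  ]
}}

```text
time: 56.0
position: [0.5236, -0.0813, 0.2273]
tool_rot: [-0.027, 1.566, 0.049]
ft_force: [1.4, -0.5, 0.9]
grip_width: 0.601
```

Emit:
{"fn": "play_rows", "kwargs": {
  "targets": [
    {"claw": 0.4,"linear": [0.1,-0.9,-0.1],"rotation": [0,0,0]},
    {"claw": 0.4,"linear": [0.1,-0.9,-0.1],"rotation": [0,0,0]},
    {"claw": 0.4,"linear": [0.1,-0.9,-0.1],"rotation": [0,0,0]},
    {"claw": 0.4,"linear": [0.1,-0.9,-0.1],"rotation": [0,0,0]},
    {"claw": 0.4,"linear": [0.1,-0.9,-0.1],"rotation": [0,0,0]},
    {"claw": 0.4,"linear": [0.1,-0.9,-0.1],"rotation": [0,0,0]},
    {"claw": 0.4,"linear": [0.1,-0.9,-0.1],"rotation": [0,0,0]},
    {"claw": 0.4,"linear": [0.1,-0.9,-0.1],"rotation": [0,0,0]},
    {"claw": 0.4,"linear": [0.1,-0.7,0],"rotation": [0,0,0]},
    {"claw": 0.4,"linear": [0,-0.3,0],"rotation": [0,0,0]}
  ]
}}

```text
time: 56.83
position: [0.5195, -0.2805, 0.1971]
tool_rot: [-0.038, 1.569, 0.075]
ft_force: [0.3, 0.0, -0.8]
grip_width: 0.601
```

Emit:
{"fn": "play_rows", "kwargs": {
  "targets": [
    {"claw": 0.4,"linear": [0,0,0],"rotation": [0,0,0]},
    {"claw": 0.4,"linear": [0,0,0],"rotation": [0,0,0]},
    {"claw": 0.4,"linear": [0,0,0],"rotation": [0,0,0]}
  ]
}}

```text
time: 57.08
position: [0.5208, -0.2783, 0.1962]
tool_rot: [-0.036, 1.569, 0.079]
ft_force: [0.3, 0.3, -0.6]
grip_width: 0.599
```

```bash
python3 -c "
from h import *
go([.4998,-.2987,.08],0)
st=get_state();np.save('st6.npy',st,allow_pickle=True);cv2.imwrite('pics/w6.png',get_image('wrist'));print(proj('wrist',[.4998,-.2987,.044],st))"
```

```text
pos [ 0.5208 -0.2783  0.1962] head 4.2 t 57.1 rot [ 0.047  0.001 -0.017] shift [ 4.647 -0.815 -0.841]
[299.8536343  243.85029983]
```

Emit:
{"fn": "play_rows", "kwargs": {
  "targets": [
    {"claw": 0.4,"linear": [0,-0.4,-0.4],"rotation": [0.047,0,-0.017]},
    {"claw": 0.4,"linear": [0.3,-0.4,-0.4],"rotation": [0,0,0]},
    {"claw": 0.4,"linear": [0.7,0,0],"rotation": [0,0,0]},
    {"claw": 0.4,"linear": [0.7,0,0],"rotation": [0,0,0]},
    {"claw": 0.4,"linear": [0.7,0,0],"rotation": [0,0,0]},
    {"claw": 0.4,"linear": [0.7,0,0],"rotation": [0,0,0]},
    {"claw": 0.4,"linear": [0.7,0,0],"rotation": [0,0,0]},
    {"claw": 0.4,"linear": [0.5,0,0],"rotation": [0,0,0]},
    {"claw": 0.4,"linear": [0,0,0],"rotation": [0,0,0]},
    {"claw": 0.4,"linear": [0,0,0],"rotation": [0,0,0]}
  ]
}}

```text
time: 57.97
position: [0.5015, -0.2932, 0.0854]
tool_rot: [-0.017, 1.566, 0.017]
ft_force: [0.1, 1.2, -0.1]
grip_width: 0.603
```

```bash
python3 -c "
from h import *
go([.4998,-.2987,.06],0)
st=get_state();np.save('st6.npy',st,allow_pickle=True);cv2.imwrite('pics/w6.png',get_image('wrist'));print(proj('wrist',[.4998,-.2987,.044],st))"
```

```text
pos [ 0.5015 -0.2932  0.0854] head 1.2 t 58.0 rot [0.014 0.003 0.   ] shift [ 1.015 -0.22  -0.069]
[321.72705408 275.09227777]
```

View pics/w6.png

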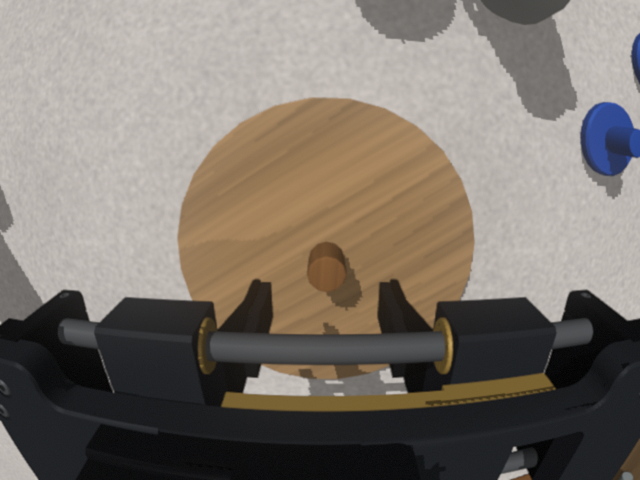

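Emit:
{"fn": "play_rows", "kwargs": {
  "targets": [
    {"claw": 0.4,"linear": [0,-0.17,0.05],"rotation": [0.014,0.003,0]},
    {"claw": 0.4,"linear": [0,0,0],"rotation": [0,0,0]},
    {"claw": 0.4,"linear": [0.5,0,0],"rotation": [0,0,0]},
    {"claw": 0.4,"linear": [0.6,0,0],"rotation": [0,0,0]},
    {"claw": 0.4,"linear": [0.6,0,0],"rotation": [0,0,0]},
    {"claw": 0.4,"linear": [0.5,0,0],"rotation": [0,0,0]},
    {"claw": 0.4,"linear": [0,0,0],"rotation": [0,0,0]},
    {"claw": 0.4,"linear": [0,0,0],"rotation": [0,0,0]},
    {"claw": 0.4,"linear": [0,0,0],"rotation": [0,0,0]}
  ],
  "newtons": 40
}}

```text
time: 58.77
position: [0.5073, -0.3007, 0.0318]
tool_rot: [-0.003, 1.563, -0.007]
ft_force: [-0.2, -0.9, 0.3]
grip_width: 0.599
```

```bash
python3 -c "
from h import *
go([.503,-.2975,.0195],0)"
```

```text
pos [ 0.5073 -0.3007  0.0318] head -0.1 t 58.8 rot [-0.002  0.005  0.004] shift [ 0.491  0.127 -0.172]
```

Emit:
{"fn": "play_rows", "kwargs": {
  "targets": [
    {"claw": 0.4,"linear": [0.25,0.12,-0.17],"rotation": [0,0.005,0.004]},
    {"claw": 0.4,"linear": [0.22,0,0],"rotation": [0,0,0]},
    {"claw": 0.4,"linear": [0,0,0],"rotation": [0,0,0]},
    {"claw": 0.4,"linear": [0,0,0],"rotation": [0,0,0]}
  ]
}}

```text
time: 59.1
position: [0.504, -0.2981, 0.0208]
tool_rot: [0.001, 1.569, -0.003]
ft_force: [-0.6, -0.2, 0.0]
grip_width: 0.601
```

```bash
python3 -c "
from h import *
go([.503,-.2975,.0195],0)"
```

```text
pos [ 0.504  -0.2981  0.0208] head -0.1 t 59.1 rot [-0.002  0.001  0.001] shift [ 0.051  0.024 -0.038]
```

Emit:
{"fn": "play_rows", "kwargs": {
  "targets": [
    {"claw": 0.8,"linear": [0,0,0],"rotation": [0,0,0]},
    {"claw": 0.8,"linear": [0,0,0],"rotation": [0,0,0]},
    {"claw": 0.8,"linear": [0,0,0],"rotation": [0,0,0]},
    {"claw": 0.8,"linear": [0,0,0],"rotation": [0,0,0]},
    {"claw": 0.8,"linear": [0,0,0],"rotation": [0,0,0]},
    {"claw": 0.8,"linear": [0,0,0],"rotation": [0,0,0]},
    {"claw": 0.8,"linear": [0,0,0],"rotation": [0,0,0]},
    {"claw": 0.8,"linear": [0,0,0],"rotation": [0,0,0]}
  ]
}}

```text
time: 59.77
position: [0.5042, -0.2985, 0.0217]
tool_rot: [0.0, 1.568, -0.004]
ft_force: [0.2, 0.2, 0.4]
grip_width: 0.266
```

```bash
python3 -c "
from h import *
go([.503,-.2975,.0195],0);print(get_state()['grip_width'])"
```

```text
pos [ 0.5042 -0.2985  0.0217] head -0.1 t 59.8 rot [-0.002  0.002  0.001] shift [ 0.088  0.042 -0.048]
0.2661164404505743
```

Emit:
{"fn": "play_rows", "kwargs": {
  "targets": [
    {"claw": 0.8,"linear": [-0.4,0,0],"rotation": [0,0,0]},
    {"claw": 0.8,"linear": [-0.7,0,0],"rotation": [0,0,0]},
    {"claw": 0.8,"linear": [-0.8,0,0],"rotation": [0,0,0]},
    {"claw": 0.8,"linear": [-0.8,0,0],"rotation": [0,0,0]},
    {"claw": 0.8,"linear": [-0.8,0,0],"rotation": [0,0,0]},
    {"claw": 0.8,"linear": [-0.8,0,0],"rotation": [0,0,0]},
    {"claw": 0.8,"linear": [-0.8,0,0],"rotation": [0,0,0]},
    {"claw": 0.8,"linear": [-0.8,0,0],"rotation": [0,0,0]},
    {"claw": 0.8,"linear": [-0.8,0.3,0],"rotation": [0,0,0]},
    {"claw": 0.8,"linear": [-0.4,0.6,0],"rotation": [0,0,0]}
  ]
}}

```text
time: 60.6
position: [0.4973, -0.2748, 0.2028]
tool_rot: [0.01, 1.582, 0.001]
ft_force: [0.7, -0.8, -3.0]
grip_width: 0.266
```

```bash
python3 -c "
from h import *
go([.540,.2945,.2],0);print(get_state()['grip_width'])"
```

```text
pos [ 0.4973 -0.2748  0.2028] head -0.3 t 60.6 rot [-0.004 -0.007 -0.004] shift [ 0.112 22.773  1.706]
0.2660658801509884
```

Emit:
{"fn": "play_rows", "kwargs": {
  "targets": [
    {"claw": 0.8,"linear": [0,0.6,0.1],"rotation": [0,-0.007,-0.004]},
    {"claw": 0.8,"linear": [0,0.8,0.1],"rotation": [0,0,0]},
    {"claw": 0.8,"linear": [0,0.8,0.1],"rotation": [0,0,0]},
    {"claw": 0.8,"linear": [0,0.8,0.1],"rotation": [0,0,0]},
    {"claw": 0.8,"linear": [0,0.8,0.1],"rotation": [0,0,0]},
    {"claw": 0.8,"linear": [0,0.8,0.1],"rotation": [0,0,0]},
    {"claw": 0.8,"linear": [0,0.8,0.1],"rotation": [0,0,0]},
    {"claw": 0.8,"linear": [0,0.8,0.1],"rotation": [0,0,0]},
    {"claw": 0.8,"linear": [0,0.8,0.1],"rotation": [0,0,0]},
    {"claw": 0.8,"linear": [0,0.8,0.1],"rotation": [0,0,0]}
  ]
}}

```text
time: 61.43
position: [0.5167, -0.0563, 0.1953]
tool_rot: [-0.001, 1.576, 0.002]
ft_force: [-0.2, 0.7, -2.8]
grip_width: 0.268
```

Emit:
{"fn": "play_rows", "kwargs": {
  "targets": [
    {"claw": 0.8,"linear": [0,0.8,0.05],"rotation": [0,0,0]},
    {"claw": 0.8,"linear": [0,0.8,0.05],"rotation": [0,0,0]},
    {"claw": 0.8,"linear": [0,0.8,0.05],"rotation": [0,0,0]},
    {"claw": 0.8,"linear": [0,0.8,0.05],"rotation": [0,0,0]},
    {"claw": 0.8,"linear": [0,0.8,0.05],"rotation": [0,0,0]},
    {"claw": 0.8,"linear": [0,0.8,0.05],"rotation": [0,0,0]},
    {"claw": 0.8,"linear": [0,0.8,0.05],"rotation": [0,0,0]},
    {"claw": 0.8,"linear": [0,0.8,0.05],"rotation": [0,0,0]},
    {"claw": 0.8,"linear": [0,0.8,0.05],"rotation": [0,0,0]},
    {"claw": 0.8,"linear": [0,0.8,0.05],"rotation": [0,0,0]}
  ]
}}

```text
time: 62.27
position: [0.5094, 0.1696, 0.1817]
tool_rot: [-0.017, 1.591, 0.015]
ft_force: [-0.3, 0.0, -3.3]
grip_width: 0.266
```

```bash
python3 -c "
from h import *
go([.540,.2945,.2],0);print(get_state()['grip_width'])"
```

```text
pos [0.5094 0.1696 0.1817] head 1.2 t 62.3 rot [ 0.013 -0.013  0.001] shift [-0.733  4.997  1.222]
0.26622921644188896
```

Emit:
{"fn": "play_rows", "kwargs": {
  "targets": [
    {"claw": 0.8,"linear": [-0.2,0.7,0.3],"rotation": [0.013,-0.013,0]},
    {"claw": 0.8,"linear": [0,0.7,0.3],"rotation": [0,0,0]},
    {"claw": 0.8,"linear": [0,0.7,0.3],"rotation": [0,0,0]},
    {"claw": 0.8,"linear": [0,0.7,0.2],"rotation": [0,0,0]},
    {"claw": 0.8,"linear": [0,0.6,0.1],"rotation": [0,0,0]},
    {"claw": 0.8,"linear": [0,0.5,0],"rotation": [0,0,0]},
    {"claw": 0.8,"linear": [0,0.3,0],"rotation": [0,0,0]},
    {"claw": 0.8,"linear": [0,0.1,0],"rotation": [0,0,0]},
    {"claw": 0.8,"linear": [0,0,0],"rotation": [0,0,0]},
    {"claw": 0.8,"linear": [0,0,0],"rotation": [0,0,0]}
  ]
}}

```text
time: 63.1
position: [0.5183, 0.2979, 0.1749]
tool_rot: [-0.022, 1.585, 0.017]
ft_force: [0.2, -0.4, -2.6]
grip_width: 0.266
```

Emit:
{"fn": "play_rows", "kwargs": {
  "targets": [
    {"claw": 0.8,"linear": [0,0,0],"rotation": [0,0,0]},
    {"claw": 0.8,"linear": [0,0,0],"rotation": [0,0,0]}
  ]
}}

```text
time: 63.27
position: [0.5181, 0.2962, 0.1745]
tool_rot: [-0.022, 1.586, 0.015]
ft_force: [0.4, -0.9, -3.5]
grip_width: 0.267
```

```bash
python3 -c "
from h import *
go([.540,.2945,.11],0);print(get_state()['grip_width'])"
```

```text
pos [0.5181 0.2962 0.1745] head 1.4 t 63.3 rot [ 0.015 -0.009  0.003] shift [ 2.581 -0.069  0.877]
0.26729322062183497
```

Emit:
{"fn": "play_rows", "kwargs": {
  "targets": [
    {"claw": 0.8,"linear": [0,0,0.45],"rotation": [0.015,-0.009,0.003]},
    {"claw": 0.8,"linear": [0,0,0.4],"rotation": [0,0,0]},
    {"claw": 0.8,"linear": [0,0,0],"rotation": [0,0,0]},
    {"claw": 0.8,"linear": [0.3,0,0],"rotation": [0,0,0]},
    {"claw": 0.8,"linear": [0.5,0,0],"rotation": [0,0,0]},
    {"claw": 0.8,"linear": [0.5,0,0],"rotation": [0,0,0]},
    {"claw": 0.8,"linear": [0.5,0,0],"rotation": [0,0,0]},
    {"claw": 0.8,"linear": [0.2,0,0],"rotation": [0,0,0]},
    {"claw": 0.8,"linear": [0,0,0],"rotation": [0,0,0]},
    {"claw": 0.8,"linear": [0,0,0],"rotation": [0,0,0]}
  ]
}}

```text
time: 64.1
position: [0.5426, 0.2916, 0.1166]
tool_rot: [0.005, 1.573, -0.009]
ft_force: [-0.2, -0.1, -3.0]
grip_width: 0.266
```

```bash
python3 -c "
from h import *
go([.540,.2945,.0717],0)
st=get_state();np.save('st7.npy',st,allow_pickle=True);cv2.imwrite('pics/w7.png',get_image('wrist'));s=get_image('scene');cv2.imwrite('pics/s7.png',s)
cv2.imwrite('pics/s7c.png',cv2.resize(s[160:380,350:590],None,fx=2.5,fy=2.5,interpolation=cv2.INTER_CUBIC))"
```

```text
pos [0.5426 0.2916 0.1166] head -0.5 t 64.1 rot [-0.006 -0.001  0.002] shift [ 1.795  0.116 -0.106]
```

View pics/s7c.png

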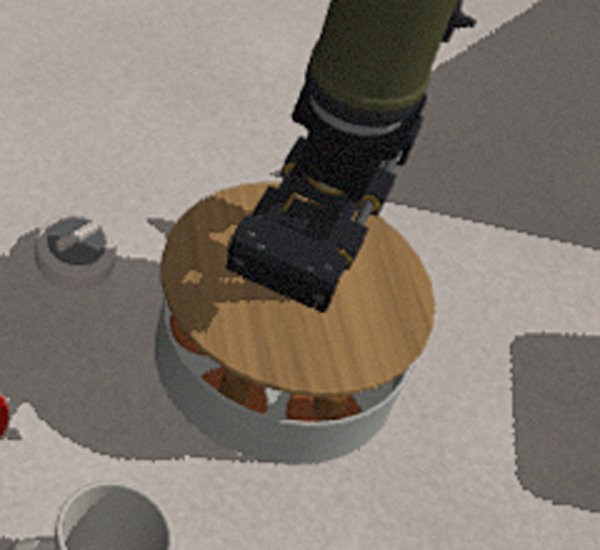

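Lid hovers centred and level over the tin. Lower in two stages.

Emit:
{"fn": "play_rows", "kwargs": {
  "targets": [
    {"claw": 0.8,"linear": [0.2,0.11,-0.1],"rotation": [-0.006,0,0.002]},
    {"claw": 0.8,"linear": [0.4,0,0],"rotation": [0,0,0]},
    {"claw": 0.8,"linear": [0.4,0,0],"rotation": [0,0,0]},
    {"claw": 0.8,"linear": [0.2,0,0],"rotation": [0,0,0]},
    {"claw": 0.8,"linear": [0,0,0],"rotation": [0,0,0]},
    {"claw": 0.8,"linear": [0,0,0],"rotation": [0,0,0]},
    {"claw": 0.8,"linear": [0,0,0],"rotation": [0,0,0]}
  ]
}}

```text
time: 64.78
position: [0.541, 0.2958, 0.0856]
tool_rot: [0.0, 1.569, 0.003]
ft_force: [-0.9, -0.4, -3.1]
grip_width: 0.268
```

```bash
python3 -c "
from h import *
go([.540,.2945,.0717],0);print(get_state()['ft_force'])"
```

```text
pos [0.541  0.2958 0.0856] head 0.1 t 64.8 rot [ 0.001  0.001 -0.001] shift [ 0.558 -0.052 -0.041]
[-0.86138411 -0.35200178 -3.12685916]
```

Emit:
{"fn": "play_rows", "kwargs": {
  "targets": [
    {"claw": 0.8,"linear": [0.2,-0.05,-0.04],"rotation": [0,0,0]},
    {"claw": 0.8,"linear": [0.2,0,0],"rotation": [0,0,0]},
    {"claw": 0.8,"linear": [0.15,0,0],"rotation": [0,0,0]},
    {"claw": 0.8,"linear": [0.08,0,0],"rotation": [0,0,0]},
    {"claw": 0.8,"linear": [0.05,0,0],"rotation": [0,0,0]}
  ]
}}

```text
time: 65.2
position: [0.5411, 0.295, 0.0717]
tool_rot: [0.001, 1.566, 0.002]
ft_force: [-3.9, -2.4, 6.8]
grip_width: 0.268
```

```bash
python3 -c "
from h import *
go([.540,.2945,.0717],0);print(get_state()['ft_force'])"
```

```text
pos [0.5411 0.295  0.0717] head 0.1 t 65.2 rot [ 0.001  0.003 -0.001] shift [-0.001 -0.022 -0.045]
[-3.86067375 -2.398138    6.80369397]
```

Emit:
{"fn": "play_rows", "kwargs": {
  "targets": [
    {"claw": 0.45,"linear": [0,0,0],"rotation": [0,0,0]},
    {"claw": 0.45,"linear": [0,0,0],"rotation": [0,0,0]},
    {"claw": 0.45,"linear": [0,0,0],"rotation": [0,0,0]},
    {"claw": 0.45,"linear": [0,0,0],"rotation": [0,0,0]},
    {"claw": 0.45,"linear": [-0.5,0,0],"rotation": [0,0,0]},
    {"claw": 0.45,"linear": [-0.8,0,0],"rotation": [0,0,0]},
    {"claw": 0.45,"linear": [-0.8,0,0],"rotation": [0,0,0]},
    {"claw": 1.0,"linear": [-0.8,0,0],"rotation": [-0.08,0,0]},
    {"claw": 1.0,"linear": [-0.8,0,0],"rotation": [-0.08,0,0]},
    {"claw": 1.0,"linear": [-0.4,0,0],"rotation": [-0.08,0,0]}
  ]
}}

```text
time: 66.03
position: [0.5406, 0.2957, 0.1815]
tool_rot: [-0.299, 1.543, 0.301]
ft_force: [0.6, 0.1, 0.3]
grip_width: 0.4
```

Emit:
{"fn": "play_rows", "kwargs": {
  "targets": [
    {"claw": 1.0,"linear": [0,0,0],"rotation": [0,0,0]},
    {"claw": 1.0,"linear": [0,0,-0.4],"rotation": [0,0,0]},
    {"claw": 1.0,"linear": [0,0,-0.8],"rotation": [0,0,0]},
    {"claw": 1.0,"linear": [0,0,-0.8],"rotation": [0,0,0]},
    {"claw": 1.0,"linear": [0,0,-0.8],"rotation": [0,0,0]},
    {"claw": 1.0,"linear": [0,0,-0.8],"rotation": [0,0,0]},
    {"claw": 1.0,"linear": [0,0,-0.8],"rotation": [0,0,0]},
    {"claw": 1.0,"linear": [0,0,-0.8],"rotation": [0,0,0]},
    {"claw": 1.0,"linear": [0,0,-0.8],"rotation": [0,0,0]},
    {"claw": 1.0,"linear": [0,0,-0.6],"rotation": [0,0,0]}
  ]
}}

```text
time: 66.87
position: [0.3761, 0.2325, 0.1755]
tool_rot: [-0.271, 1.553, 0.28]
ft_force: [0.9, 0.0, -0.1]
grip_width: 0.006
```

Emit:
{"fn": "play_rows", "kwargs": {
  "targets": [
    {"claw": 1.0,"linear": [0,0,0],"rotation": [0,0,0]},
    {"claw": 1.0,"linear": [0,0,0],"rotation": [0,0,0]},
    {"claw": 1.0,"linear": [0,0,0],"rotation": [0,0,0]}
  ]
}}

```text
time: 67.12
position: [0.3728, 0.2291, 0.1733]
tool_rot: [-0.269, 1.555, 0.265]
ft_force: [0.3, -0.1, -0.6]
grip_width: 0.005
```

```bash
python3 -c "
from h import *
a=np.radians(21)
go([.540-.175*np.cos(a),.2955-.175*np.sin(a),.088],21);print(get_state()['grip_width'])
st=get_state();np.save('st8.npy',st,allow_pickle=True);w=get_image('wrist');s=get_image('scene');cv2.imwrite('pics/s8.png',s);cv2.imwrite('pics/w8.png',w)
cv2.imwrite('pics/c8.png',np.hstack([cv2.resize(w,(400,300)),cv2.resize(s[200:360,360:573],(400,300))]))
for d in (0,48): print(proj('wrist',[.540-.116*np.cos(a),.2955-.116*np.sin(a),.0675],st))
"
```

```text
pos [0.3728 0.2291 0.1733] head 19.5 t 67.1 rot [-0.017 -0.001  0.002] shift [3.413 0.083 0.196]
0.004581626075606962
[408.42638025 229.72473723]
[408.42638025 229.72473723]
```

View pics/c8.png

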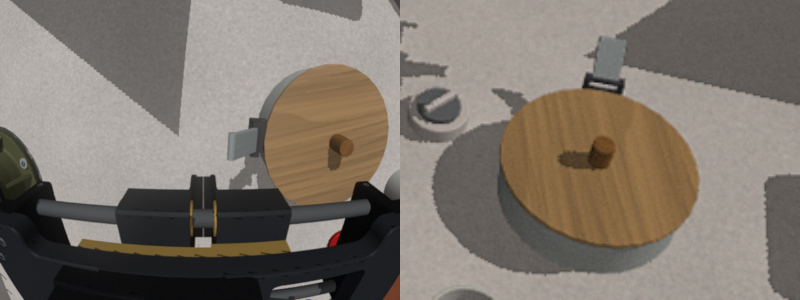

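```bash
python3 -c "
from h import *
st=np.load('st8.npy',allow_pickle=True).item(); c=np.array([.5405,.2955])
print('knob',proj('wrist',[*c,.094],st))
for deg in (15,18,21):
  a=np.radians(deg); u=np.array([np.cos(a),np.sin(a)])
  print(deg,'hinge',proj('wrist',[*(c-.116*u),.0675],st),[ (th,proj('wrist',[*(c+(-.116+.048*np.cos(th))*u),.0675+.048*np.sin(th)],st).round()) for th in (1.9,2.1,2.4)])
w=cv2.imread('pics/w8.png'); cv2.imwrite('pics/w8c.png',cv2.resize(w[170:270,330:480],None,fx=4,fy=4,interpolation=cv2.INTER_CUBIC))"
```

```text
knob [554.36254161 236.71327331]
15 hinge [410.39547023 214.63444446] [(1.9, array([402., 230.])), (2.1, array([388., 227.])), (2.4, array([369., 222.]))]
18 hinge [409.50778623 222.32027308] [(1.9, array([401., 240.])), (2.1, array([387., 238.])), (2.4, array([368., 234.]))]
21 hinge [409.00552881 229.93466081] [(1.9, array([401., 251.])), (2.1, array([386., 249.])), (2.4, array([368., 245.]))]
```

View pics/w8c.png

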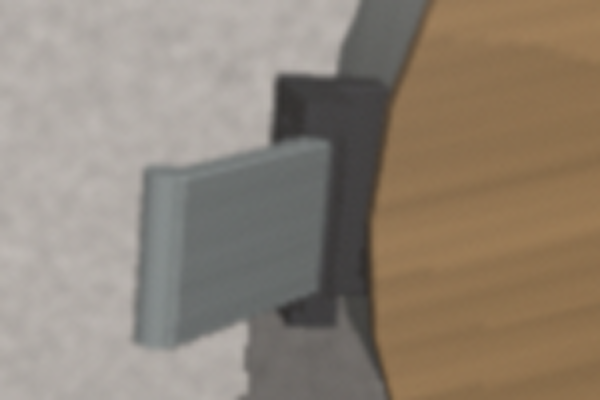

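```bash
cat >> h.py <<'E'
def tin(x,y,z,h=18):
    a=np.radians(18); go([.5405+x*np.cos(a)-y*np.sin(a),.2955+x*np.sin(a)+y*np.cos(a),z],h)
E
python3 -c "
from h import *
tin(-.178,0,.088)"
```

```text
pos [0.3732 0.2297 0.1735] head 19.6 t 67.2 rot [ 0.018 -0.001  0.001] shift [3.422 0.436 0.059]
```

Emit:
{"fn": "play_rows", "kwargs": {
  "targets": [
    {"claw": 1.0,"linear": [0,0.43,0],"rotation": [0.018,0,0]},
    {"claw": 1.0,"linear": [0,0,0],"rotation": [0,0,0]},
    {"claw": 1.0,"linear": [0.5,0,0],"rotation": [0,0,0]},
    {"claw": 1.0,"linear": [0.7,0,0],"rotation": [0,0,0]},
    {"claw": 1.0,"linear": [0.7,0,0],"rotation": [0,0,0]},
    {"claw": 1.0,"linear": [0.7,0,0],"rotation": [0,0,0]},
    {"claw": 1.0,"linear": [0.6,0,0],"rotation": [0,0,0]},
    {"claw": 1.0,"linear": [0,0,0],"rotation": [0,0,0]},
    {"claw": 1.0,"linear": [0,0,0],"rotation": [0,0,0]}
  ]
}}

```text
time: 67.97
position: [0.375, 0.244, 0.0915]
tool_rot: [-0.237, 1.558, 0.259]
ft_force: [0.1, -0.3, -0.5]
grip_width: 0.0
```

```bash
python3 -c "
from h import *
tin(-.178,0,.088);print(get_state()['ft_force'])"
```

```text
pos [0.375  0.244  0.0915] head 18.1 t 68.0 rot [ 0.001  0.    -0.009] shift [ 0.138 -0.088 -0.189]
[ 0.12944752 -0.30581357 -0.49687982]
```

Emit:
{"fn": "play_rows", "kwargs": {
  "targets": [
    {"claw": 1.0,"linear": [0,-0.09,0.4],"rotation": [0,0,-0.009]},
    {"claw": 1.0,"linear": [0,0,0.4],"rotation": [0,0,0]},
    {"claw": 1.0,"linear": [0,0,0.4],"rotation": [0,0,0]},
    {"claw": 1.0,"linear": [0,0,0.4],"rotation": [0,0,0]},
    {"claw": 1.0,"linear": [0,0,0.4],"rotation": [0,0,0]},
    {"claw": 1.0,"linear": [0,0,0.4],"rotation": [0,0,0]},
    {"claw": 1.0,"linear": [0,0,0.3],"rotation": [0,0,0]},
    {"claw": 1.0,"linear": [0,0,0],"rotation": [0,0,0]}
  ]
}}

```text
time: 68.63
position: [0.4428, 0.2622, 0.0958]
tool_rot: [-0.249, 1.564, 0.245]
ft_force: [1.0, -0.7, -0.5]
grip_width: 0.009
```

```bash
python3 -c "
from h import *
tin(-.096,0,.0915);print(get_state()['ft_force'])"
```

```text
pos [0.4428 0.2622 0.0958] head 18.0 t 68.6 rot [ 0.    -0.005  0.001] shift [0.172 0.059 0.287]
[ 0.9780922  -0.65214165 -0.4630043 ]
```

Emit:
{"fn": "play_rows", "kwargs": {
  "targets": [
    {"claw": 1.0,"linear": [0.2,0.06,0.3],"rotation": [0,-0.005,0]},
    {"claw": 1.0,"linear": [0.25,0,0.2],"rotation": [0,0,0]},
    {"claw": 1.0,"linear": [0.25,0,0.1],"rotation": [0,0,0]},
    {"claw": 1.0,"linear": [0.15,0,0],"rotation": [0,0,0]},
    {"claw": 1.0,"linear": [0,0,0],"rotation": [0,0,0]}
  ]
}}

```text
time: 69.05
position: [0.4592, 0.269, 0.0739]
tool_rot: [-0.247, 1.553, 0.246]
ft_force: [-0.4, -0.5, 1.1]
grip_width: 0.005
```

```bash
python3 -c "
from h import *
tin(-.088,0,.0715);print(get_state()['ft_force'])"
```

```text
pos [0.4592 0.269  0.0739] head 18.0 t 69.0 rot [-0.     0.002  0.001] shift [ 0.098  0.004 -0.101]
[-0.42487796 -0.459924    1.12101197]
```

Small presses down until contact force, then lift off.

Emit:
{"fn": "play_rows", "kwargs": {
  "targets": [
    {"claw": 1.0,"linear": [0.1,0,0],"rotation": [0,0,0]},
    {"claw": 1.0,"linear": [0.08,0,0],"rotation": [0,0,0]},
    {"claw": 1.0,"linear": [0.06,0,0],"rotation": [0,0,0]},
    {"claw": 1.0,"linear": [0.04,0,0],"rotation": [0,0,0]}
  ]
}}

```text
time: 69.38
position: [0.4596, 0.2692, 0.0708]
tool_rot: [-0.25, 1.552, 0.243]
ft_force: [-2.9, -2.5, 6.7]
grip_width: 0.007
```

```bash
python3 -c "
from h import *
tin(-.088,0,.0705);print(get_state()['ft_force'])"
```

```text
pos [0.4596 0.2692 0.0708] head 18.0 t 69.4 rot [0.    0.003 0.003] shift [ 0.011 -0.    -0.116]
[-2.90340727 -2.49337636  6.65128156]
```

Bar is flat at 70.8 mm under ~7 N. Retreat and look.

Emit:
{"fn": "play_rows", "kwargs": {
  "targets": [
    {"claw": 1.0,"linear": [-0.3,0,0],"rotation": [0,0,0]},
    {"claw": 1.0,"linear": [-0.8,0,0],"rotation": [0,0,0]},
    {"claw": 1.0,"linear": [-0.8,0,0],"rotation": [0,0,0]},
    {"claw": 1.0,"linear": [-0.8,0,0],"rotation": [0,0,0]},
    {"claw": 1.0,"linear": [-0.8,0,0],"rotation": [0,0,0]},
    {"claw": 1.0,"linear": [-0.8,-0.5,-0.2],"rotation": [0,0,0]},
    {"claw": 1.0,"linear": [-0.5,-0.8,-0.2],"rotation": [0,0,0]},
    {"claw": 1.0,"linear": [0,-0.8,0],"rotation": [0,0,0]},
    {"claw": 1.0,"linear": [0,-0.8,0],"rotation": [0,0,0]},
    {"claw": 1.0,"linear": [0,-0.4,0],"rotation": [0,0,0]}
  ]
}}

```text
time: 70.22
position: [0.472, 0.1902, 0.1991]
tool_rot: [-0.261, 1.549, 0.253]
ft_force: [-0.3, -0.1, -0.2]
grip_width: 0.008
```

Emit:
{"fn": "play_rows", "kwargs": {
  "targets": [
    {"claw": 1.0,"linear": [0,-0.8,0],"rotation": [0,0,0]},
    {"claw": 1.0,"linear": [0,-0.4,0],"rotation": [0,0,0]},
    {"claw": 1.0,"linear": [0,0,0],"rotation": [0,0,0]},
    {"claw": 1.0,"linear": [0,0,0],"rotation": [0,0,0]}
  ]
}}

```text
time: 70.55
position: [0.4825, 0.1582, 0.2002]
tool_rot: [-0.259, 1.547, 0.247]
ft_force: [-0.1, 0.5, 0.1]
grip_width: 0.007
```

```bash
python3 -c "
from h import *
st=get_state();print(st['position'],st['time'],st['ft_force'])
w=get_image('wrist');s=get_image('scene');cv2.imwrite('pics/w9.png',w)
cv2.imwrite('pics/c9.png',np.hstack([cv2.resize(w,(400,300)),cv2.resize(s[200:360,360:573],(400,300))]))
a=np.radians(18);c=np.array([.5405,.2955]);u=np.array([np.cos(a),np.sin(a)])
print((proj('wrist',[*c,.094],st)*.625).round(),(proj('wrist',[*(c-.068*u),.0675],st)*.625).round(),(proj('wrist',[*(c-.116*u),.0675],st)*.625).round())"
```

```text
[0.48246344 0.15817504 0.20015043] 70.55 [-0.13310982  0.54528548  0.08807864]
[286.  56.] [227.  54.] [188.  53.]
```

View pics/c9.png

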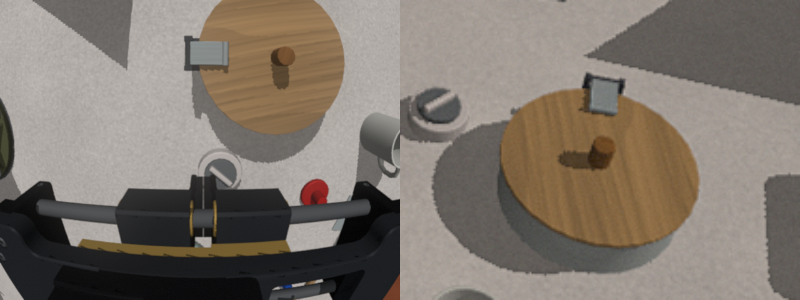

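```bash
python3 -c "
from bench import close_job
print(close_job())"
```

```text
the job is handed in; nothing more can be done
None
```

The job is done and handed in at about 70 s of the 210 s allowed. No verdict was reported.

- **Stamps:** Six terracotta stamps were present. One stands in the middle of the tin and five in a ring of about 64 mm around it. They looked flat and upright in the wrist view taken before the lid went on.
- **Lid:** It seated at the expected height, with the tool at 71.7 mm, which puts the lid's origin 50 mm above the tin's. The knob was within 1 pixel of its predicted position in the last picture.
- **Clip:** I pushed it over from outside and pressed it down with about 7 N until the bar was level, at 70.8 mm against 70.5 mm nominal. The last wrist picture shows its tip within about 2 pixels of the fully closed position.
- **Other checks:** The gripper was clear of everything when I handed in. I did not deliberately touch the creamer, ramekin or timer, and saw none of them disturbed in the pictures I viewed. I did not measure their positions again at the end.
- **Disagreement:** My first estimate of the clip's direction was about 3° off (21° against 18°). I corrected it from a closer view before pushing the clip. No other check failed.

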